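Empty the tote into the sorting tray and hang it up by its bail

TASK

Lift the green tote and tip the tee bracket and the flanged nut out over its sloping front into the steel sorting tray, then stand the empty tote upright on the bench and let go of it. Then hang it up by its wire bail on the hook stand, the bail lying across both prongs. Leave the other things on the bench where they are.

Things in the scene. Friction and masses are not known exactly. Their poses are not given: they have to be found in the camera images.
- tote: green sheet-steel tote (parts pan) with a sloping front, 0.5 kg empty, 116 mm wide, 78 mm high. Origin on its underside; +x to the sloping front, y across, z up. Rear wall's outer face at x = -79 mm, flat floor (top at z = 8) from x = -73 to 28; the front rises at 47 degrees from x = 30 at the floor to the lip at x = 98. Inside smooth enamel, friction about 0.3
- tote_lip (a point): middle of the tote's pouring lip, at (98, 0, 78) mm in the tote's frame
- rim_left (a point): top of the tote's left rim, at (22, 54, 78) mm in the tote's frame. Along the top of each side wall (x -77 to 90 mm) runs a straight rim band 8 mm thick (y 50 to 58) and 20 mm tall, that can be pinched from above with one finger inside; at this point, in front of the bail's pivots, nothing stands beside it while the bail is folded back
- rim_right (a point): the same point of the right rim, at (22, -54, 78) mm in the tote's frame
- tote_bail (a joint): angle of the tote's wire bail about its pivots: 0 standing straight up from the tote, 1.62 folded back against its stop (about level, behind the rear wall), -0.6 its stop toward the front. Swings easily and falls back when let go. 6 mm steel wire, 130 mm wide between its arms (outside the side walls); its straight top bar lies 122 mm from the pivot line
- bail_pivot (a point): middle of the bail's pivot line, at (-10, 0, 66) mm in the tote's frame; the line runs along the tote's y axis
- grip_center (a point): centre of the black grip on the bail's top bar: a roller 16 mm thick, 44 mm long, along the tote's y axis, turning freely on the wire; bare straight wire on both sides, 22 to 52 mm from the centre. Folded back it stands about 60 mm over the bench, its centre 53 mm behind the rear wall. The tote hangs about level under it when lifted
- tee_bracket: dark welded tee bracket in the tote, 50 x 70 x 40 mm, 0.3 kg, origin in the middle of its plate's underside
- flange_nut: dark flanged nut in the tote, 46 mm across, 22 mm high, 0.12 kg, origin in the middle of its underside
- tray: open steel sorting tray fixed on the bench, 170 (x) x 210 (y) x 40 mm high, walls and floor 4 mm; origin under its centre
- hook_stand: grey hook stand fixed on the bench. Two prongs (8 mm round bar with red dipped sleeves, at y = -38 and +38 mm) reach from a cross plate (front face at x = 129) toward -x; each dips 8 mm into a V-shaped saddle at x = 0 and ends in an upturned tip at x = -35 mm, top at z = 267. A 30 mm square post, 279 mm high, stands at x = 150. Origin on the bench under the saddles' middle, z up
- prong_saddle (a point): middle between the two saddles, 237 mm over the bench; axes as the stand's. The hung bail's wire centre comes to rest 3 mm above it; it must pass over the tips (their tops 30 mm above this point)
- toolbox_corner (a point): upper near left corner of the closed black tool box (fixed, 163 mm high), which stands to the right of the tote: from this corner its front runs 376 mm along (0.17, -0.98) and its left end 203 mm along (0.98, 0.17); keep hand and tote clear of it
- nozzle_paste: blue tin with a white lid, 70 x 70 x 56 mm, bystander
- magnet_small: orange arrow-shaped weld magnet, 58 mm, bystander
- screw_cup: red plastic cup, 73 x 70 x 75 mm, bystander
- try_square: engineer's square, 100 x 150 x 12 mm, lying flat, bystander
- spanner: combination spanner, 236 mm long, 8 mm high, lying flat, bystander
- driver: screwdriver with a blue handle, 194 x 30 x 28 mm, lying flat, bystander
Mind the look-alikes: they are no part of the job. What is shaped like the tee_bracket but turquoise is not meant.

How it is judged (in metres and radians):
On the way, in this order (a step that is already met when the one before it is completed fails the run):
1. the tote is tipped forward, its lip over the tray, by more than about 56 degrees (angle between tote's own x axis and vertical above 2.55 rad and horizontal distance between tote_lip and tray below 0.13 m), for 0.1 s.
2. both parts lie in the tray and the tote stands upright on the bench, let go (x of tee_bracket in the frame of tray between -0.083 and 0.083 m and y of tee_bracket in the frame of tray between -0.103 and 0.103 m and z of each of tee_bracket, flange_nut in the frame of tray below 0.06 m and x of flange_nut in the frame of tray between -0.083 and 0.083 m and y of flange_nut in the frame of tray between -0.103 and 0.103 m and angle between tote's own z axis and vertical below 0.06 rad and height (world z) of tote below 0.006 m and contact force between tote and the fingers below 0.2 N and linear speed of tote below 0.03 m/s), for 0.2 s.
At the end, for the whole second after the job is handed in: Both parts lie at rest in the tray; the tote hangs still by its bail, the top bar resting across both prongs behind the tips (2 cm in height, grip within 20 mm of midway between the prongs), within 20 degrees of level, clear of the bench, let go (x of tee_bracket in the frame of tray between -0.083 and 0.083 m and y of tee_bracket in the frame of tray between -0.103 and 0.103 m and z of each of tee_bracket, flange_nut in the frame of tray below 0.06 m and x of flange_nut in the frame of tray between -0.083 and 0.083 m and y of flange_nut in the frame of tray between -0.103 and 0.103 m and linear speed of each of tee_bracket, flange_nut below 0.02 m/s and x of grip_center in the frame of prong_saddle between -0.032 and 0.05 m and y of grip_center in the frame of prong_saddle between -0.02 and 0.02 m and z of grip_center in the frame of prong_saddle between -0.004 and 0.018 m and angle between the y axis of tote and the y axis of hook_stand, either way round below 0.25 rad and angle between tote's own z axis and vertical below 0.35 rad and height (world z) of tote above 0.04 m and contact force between tote and hook_stand above 2.5 N and linear speed of tote below 0.08 m/s); the robot touches nothing.
It fails at once if a bystander (tin, magnet, cup, square, spanner, screwdriver) is pushed more than 30 mm from its place (distance of any of nozzle_paste, magnet_small, screw_cup, try_square, spanner, driver from where it was at the start of the episode above 0.03 m).
It also fails if it takes over 64 s, if anything falls off the work surface, if the arm or the gripper's body presses on something with over 40 N, if the wrist force passes 120 N, or if a joint passes its speed limit or range.

ROBOT

A 6-joint arm with a two-finger parallel gripper is mounted at the origin on a cart in front of the work surface, level with it; the furniture and walls round the work are solid. World frame = base frame: x ahead of the robot, y to its left, z up, the work surface at z = 0. Lengths are in m, angles in degrees, forces in N, time in s.
With the tool pointing down it reaches from about 0.35 to 0.925 m from the base axis. Payload 6.4 kg.
Tool frame: the origin (TCP) lies midway between the tips of the shut fingers; the grasp point (between the pads) lies 19 mm behind it; z points along the fingers, y is the direction in which the jaws open and shut (so a half turn about z gives the same grasp; the last joint's range is limited). The gripper opens to 85 mm and grips with 20 to 120 N. Pads are 22 mm wide; open, the fingers measure 114 mm over their backs; the gripper's body (76 mm by 85 mm) begins 54 mm behind the grasp point. The pads swing forward as they close: fully open they stand 13 mm farther back than shut.
Start: joints at [-81.71, 14.043, 89.255, -0, 76.702, -9.975], TCP at [0.204, -0.617, 0.231] pointing down, gripper open.
Joint ranges: [-179.41, 179.41], [-58.25, 129.5], [7.25, 145.43], [-54.29, 234.29], [11.92, 165.04], [-157.13, 157.13]. Speed limits (degrees/s): [147.25, 147.25, 180, 180, 180, 180].

INTERFACE

Orientations are given as a 3x3 rotation matrix whose columns are the frame's x, y, z axes.
In Python, from bench import * gives the robot as it stands.
- The arm moves only by the tool move_arm, never from a script. Its argument "deltas" is a list of rows, each a list of 7 numbers: the shift along the tool's x, y, z in cm, then the turn, a rotation vector about the tool's x, y, z in rad, then the finger opening in cm, from 0 to 8.54. A call has 1 to 20 rows; each row shifts and turns the commanded pose from where the row before left it, along the tool's axes as they then stand; what a row does not reach is not made up. A row lasts 1/10 s, in which the tool goes at most 50 mm and 8.59 degrees, less where a joint would pass 70% of its speed; a pose out of reach is approached as far as the arm can. A call is refused whole if a number of a shift passes 5 or a number of a turn 0.15, either way. A call with a gripper value outside its range is refused whole. The fingers move at their own pace and stop on an object; the grip force is fixed at half the most. Time passes only in rows, so rows that do not move let the fingers close. It gives the time, the measured TCP pose, the force and the opening at its end, in the units of the state.
- get_obs(): the state, without advancing time (a new reading comes with each control period).
- capture(name): name is "scene" or "top" or "wrist"; returns a dict with "image" (420x560x3 uint8, blue, green, red), "fx", "fy", "cx", "cy" (pixels), "R" (3x3) and "t" (3): a world point X has camera coordinates R X + t; the wrist camera has in their place "hand_eye" (4x4, takes a point from camera to tool coordinates, whose origin is the TCP and whose axes are the flange's). Camera axes: x right, y down, z forward; pixel columns grow to the right and rows downward; lengths in m; the calibration is good to about 2 mm. A picture is of the moment at which its call begins: read the wrist's pose just before it. There is no depth.
- close_job(): hands the job in, once; it reports no verdict.
Trained networks look in a picture, given as the dict that the camera call returned (one of the last four; its "shot" number tells which), for a name from the list of things; names that differ only in an ending like _2 or _b are one class to them, and where a whole thing is asked for, a point or a joint stands for the part that bears it (a point fixed in the world has none). Each returns a list of dicts, best first, with "p" (0 to 1); they miss things now and then, are a little off and sometimes report something else, mostly with a low value. They report only what shows in the picture. A call takes as long as a camera call. They do not tell look-alikes from the thing itself.
- boxes_of(picture, label): "pixel" ([row, column] in pixels, amid what is visible of it).
- landmark_of(picture, label): "pixel" ([row, column] in pixels: a listed point, or the origin of a listed thing).
The state is a dict: "t": time; "q": joint angles; "qvel": joint speeds; "tau": joint torques, N m; "ee_pos": TCP position; "tool_rot": TCP orientation; "contact_force": force on the tool from outside, world axes, zero at the start; "torque": the same for the moment, N m; "grip_width": finger opening in m.
Only numpy, scipy, OpenCV 4.12 (cv2) and the standard library are available. Lean on these libraries where they do the work, as an engineer would, in place of code of your own. Each camera call takes 0.05 s, during which the arm holds its last target. There are 200 camera calls.

## Working session

There is one attempt and no reset: what is moved stays moved. The work goes in short steps, Python scripts to look and compute and a tool call to move; the robot and the scene stay as the last step left them, time stands still between calls to the robot, and variables do not carry over. Pictures are saved under pics/ and viewed, about 8 in all and at most 12, crops included, and the job is handed in when it is done.

Besides the shell and the picture viewer there is one more tool, called after ">>>" as name(argument=value, ...) on one line, values as JSON. move_arm: Moves the arm, as the interface text tells. Its arguments: {"type":"object","properties":{"deltas":{"type":"array","items":{"type":"array","items":{"type":"number"}}}},"required":["deltas"]}

```bash
mkdir -p pics; cat > h.py <<'E'
from bench import *
import numpy as np, cv2
def P(c): return np.hstack([c['R'],np.array(c['t']).reshape(3,1)])
def K(c): return np.array([[c['fx'],0,c['cx']],[0,c['fy'],c['cy']],[0,0,1.]])
def proj(c,X):
    v=K(c)@(np.array(c['R'])@np.array(X)+np.array(c['t'])); return v[1]/v[2],v[0]/v[2]
def onplane(c,px,z):
    d=np.linalg.inv(K(c))@[px[1],px[0],1]; R=np.array(c['R']); o=-R.T@np.array(c['t']); d=R.T@d
    return o+d*(z-o[2])/d[2]
def wcam(c,obs):
    H=np.array(c['hand_eye']); T=np.eye(4); T[:3,:3]=obs['tool_rot']; T[:3,3]=obs['ee_pos']
    M=np.linalg.inv(T@H); c=dict(c); c['R']=M[:3,:3]; c['t']=M[:3,3]; return c
def tri(c1,p1,c2,p2):
    A=[]
    for c,p in((c1,p1),(c2,p2)):
        M=K(c)@P(c); A+= [p[1]*M[2]-M[0],p[0]*M[2]-M[1]]
    v=np.linalg.svd(np.array(A))[2][-1]; return v[:3]/v[3]
E
python3 - <<'E'
from h import *
s=capture('scene');t=capture('top')
cv2.imwrite('pics/s0.png',s['image']);cv2.imwrite('pics/t0.png',t['image'])
for n in ['tote','tote_lip','rim_left','rim_right','bail_pivot','grip_center','tee_bracket','flange_nut','tray','hook_stand','prong_saddle','toolbox_corner','nozzle_paste','magnet_small','screw_cup','try_square','spanner','driver']:
    for c,k in((s,'s'),(t,'t')):
        r=landmark_of(c,n)
        print(n,k,[(np.round(d['pixel']).astype(int).tolist(),round(d['p'],2)) for d in r[:3]])
for c in(s,t):print(np.round(-np.array(c['R']).T@np.array(c['t']),3),c['fx'])
E
```

```text
tote s []
tote t [([267, 316], 0.64), ([174, 281], 0.58), ([274, 357], 0.39)]
tote_lip s [([247, 244], 0.74), ([326, 345], 0.52)]
tote_lip t [([258, 288], 0.73)]
rim_left s []
rim_left t [([280, 306], 0.75), ([273, 355], 0.4)]
rim_right s [([253, 268], 0.46), ([138, 176], 0.16)]
rim_right t [([248, 316], 0.94)]
bail_pivot s [([265, 264], 0.54)]
bail_pivot t [([266, 319], 0.59)]
grip_center s []
grip_center t [([266, 329], 0.69), ([168, 209], 0.26)]
tee_bracket s [([225, 276], 0.78)]
tee_bracket t [([208, 282], 0.81), ([264, 328], 0.61)]
flange_nut s []
flange_nut t [([268, 312], 0.64), ([275, 241], 0.19)]
tray s [([203, 233], 0.8)]
tray t [([218, 228], 0.59)]
hook_stand s [([184, 186], 0.63)]
hook_stand t [([235, 164], 0.66), ([260, 289], 0.24)]
prong_saddle s [([140, 175], 0.88)]
prong_saddle t [([226, 137], 0.86), ([260, 292], 0.6)]
toolbox_corner s [([228, 297], 0.82), ([183, 182], 0.47)]
toolbox_corner t [([212, 329], 0.63)]
nozzle_paste s [([205, 300], 0.69), ([328, 344], 0.66)]
nozzle_paste t [([173, 279], 0.58)]
magnet_small s [([189, 274], 0.44), ([201, 233], 0.31)]
magnet_small t [([166, 245], 0.49)]
screw_cup s [([172, 254], 0.61)]
screw_cup t [([169, 209], 0.74), ([277, 358], 0.62)]
try_square s [([140, 175], 0.51)]
try_square t [([284, 170], 0.93)]
spanner s []
spanner t [([275, 240], 0.78), ([268, 318], 0.63)]
driver s [([204, 231], 0.66), ([326, 344], 0.5)]
driver t [([251, 412], 0.48), ([265, 329], 0.48), ([269, 316], 0.46)]
[-0.288 -0.89   1.513] 513.3731673756366
[ 0.384 -0.106  1.338] 382.8247760967291
```

```bash
python3 - <<'E'
import cv2,numpy as np
a=cv2.imread('pics/s0.png')[100:350,120:400];b=cv2.imread('pics/t0.png')[120:330,100:440]
cv2.imwrite('pics/c1.png',cv2.resize(a,(672,600)[:2],interpolation=2));cv2.imwrite('pics/c2.png',cv2.resize(b,(800,494),interpolation=2))
E
```

```text
(no output)
```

View pics/c1.png

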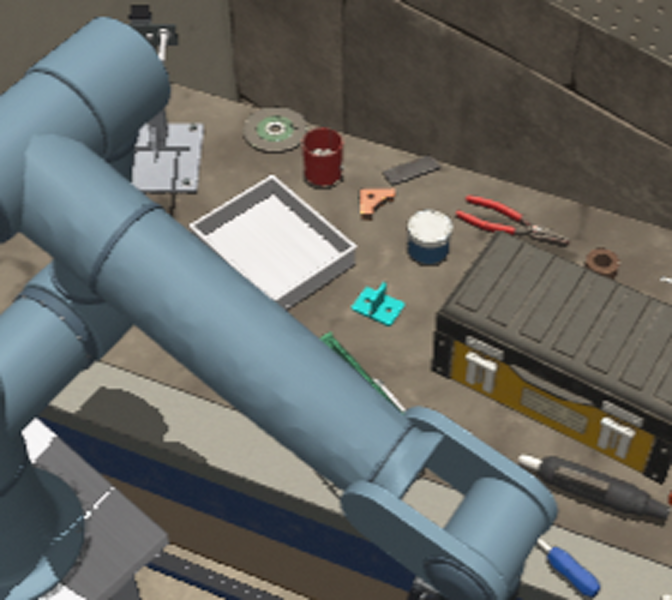

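View pics/c2.png

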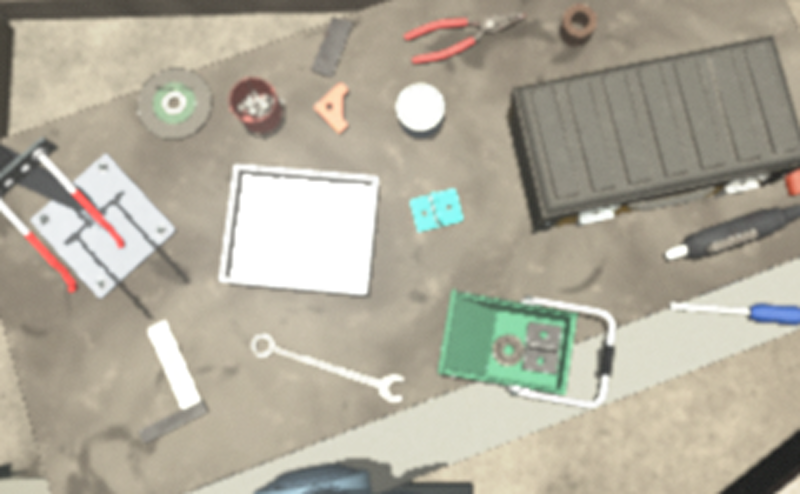

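Top view: the tote is at about (268,316) px with its lip to the left. The dark nut (268,316) and dark tee (267,331) are inside it. The turquoise tee look-alike is at (209,285), the brown ring nut at (129,345) and the green-white disc at (163,174). The tray is at (218,228), the hook stand at (230,130) and the spanner at (275,240). The scene view of the tote is hidden by the arm.

```bash
python3 - <<'E'
from h import *
t=capture('top'); o=get_obs(); print(np.round(o['tool_rot'],3).tolist(),o['ee_pos'])
def z(n,px,h): print(n,np.round(onplane(t,px,h),3))
cr=lambda x,y:(120+y/2.353,100+x/2.353)
for n,p,h in [('lip',(258,288),.078),('riml',(280,306),.078),('rimr',(248,316),.078),('tray',(218,228),.004),('saddle',(226,137),.237),('tb',(212,329),.163),('stand',(235,164),0),('spanner',(275,240),.004),('paste',(173,279),.03),('square',(284,170),0)]: z(n,p,h)
for n,p,h in [('FLcorner',(440,375),.078),('FRcorner',(453,290),.078),('RR',(578,312),.078),('RL',(570,393),.078),('grip',(606,361),.06),('nut',(508,349),.02),('tee',(541,347),.02),
 ('traycorner',(235,165),.04),('traycorner',(379,176),.04),('tc',(368,295),.04),('tc',(221,281),.04),('tip',(122,243),.267),('tip',(72,288),.267),('prong back',(42,148),.245),('tb',(541,229),.163),('spanner end',(392,393),.004),('base c',(103,155),.01),('base',(173,232),.01),('base',(98,297),.01)]: z(n,cr(*p),h)
im=t['image'].copy(); hsv=cv2.cvtColor(im,cv2.COLOR_BGR2HSV); m=cv2.inRange(hsv,(50,90,20),(85,255,255)); m[:230]=0;m[310:]=0
c=max(cv2.findContours(m,0,1)[0],key=cv2.contourArea); print(cv2.minAreaRect(c))
cv2.imwrite('pics/c3.png',cv2.resize(im[235:305,275:375],(800,560),interpolation=2))
cv2.imwrite('pics/c4.png',cv2.resize(im[170:250,90:180],(675,600),interpolation=2))
E
```

```text
[[0.95, 0.313, -0.0], [0.313, -0.95, -0.0], [-0.0, -0.0, -1.0]] [ 0.20373697 -0.61724035  0.23131994]
lip [ 0.459 -0.12   0.078]
riml [ 0.386 -0.176  0.078]
rimr [ 0.489 -0.213  0.078]
tray [0.61  0.087 0.004]
saddle [0.555 0.319 0.237]
tb [ 0.593 -0.251  0.163]
stand [0.557 0.313 0.   ]
spanner [0.41  0.046 0.004]
paste [ 0.762 -0.098  0.03 ]
square [0.386 0.288 0.   ]
FLcorner [ 0.39  -0.115  0.078]
FRcorner [ 0.507 -0.136  0.078]
RR [ 0.471 -0.309  0.078]
RL [ 0.361 -0.292  0.078]
grip [ 0.403 -0.347  0.06 ]
nut [ 0.425 -0.215  0.02 ]
tee [ 0.426 -0.262  0.02 ]
traycorner [0.706 0.179 0.04 ]
traycorner [ 0.682 -0.034  0.04 ]
tc [ 0.507 -0.015  0.04 ]
tc [0.533 0.198 0.04 ]
tip [0.557 0.265 0.267]
tip [0.504 0.323 0.267]
prong back [0.684 0.377 0.245]
tb [ 0.576 -0.253  0.163]
spanner end [ 0.367 -0.045  0.004]
base c [0.735 0.387 0.01 ]
base [0.613 0.278 0.01 ]
base [0.518 0.387 0.01 ]
((322.82354736328125, 280.2059020996094), (32.25723648071289, 6.790997505187988), 14.03624439239502)
```

View pics/c3.png

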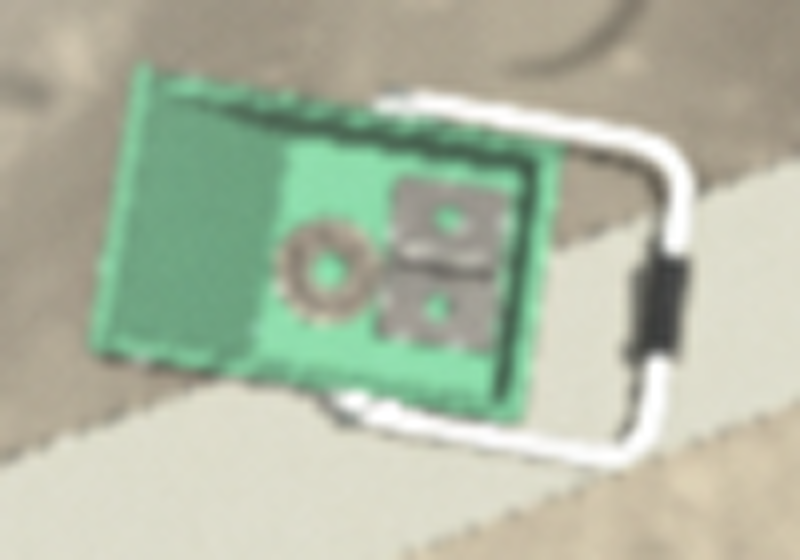

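View pics/c4.png

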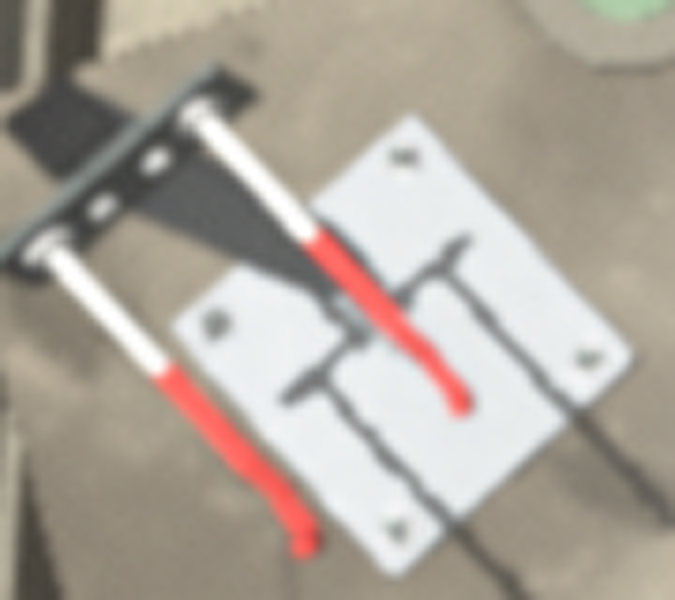

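```bash
cat >> h.py <<'E'
def fit2(L,W):
    L=np.array(L)[:,:2];W=np.array(W)[:,:2];a=L-L.mean(0);b=W-W.mean(0)
    th=np.arctan2((a[:,0]*b[:,1]-a[:,1]*b[:,0]).sum(),(a*b).sum()); R=np.array([[np.cos(th),-np.sin(th)],[np.sin(th),np.cos(th)]])
    o=W.mean(0)-R@L.mean(0); return o,th,W-(L@R.T+o)
E
python3 - <<'E'
from h import *
t=capture('top')
c=lambda x,y:(235+y/8-.4,275+x/8-.4)
W=[onplane(t,c(*p),.078) for p in[(95,352),(143,70),(560,148),(520,418)]]
o,th,r=fit2([(98,58),(98,-58),(-79,-58),(-79,58)]*np.array(.001),W);print('tote',o,np.degrees(th),np.round(r,3).tolist())
R=np.array([[np.cos(th),-np.sin(th)],[np.sin(th),np.cos(th)]])
for n,p in dict(lip=(98,0),riml=(22,54),rimr=(22,-54),grip=(-132,0)).items():print(n,o+R@np.array(p)*.001)
print('grip seen',onplane(t,c(661,308),.06))
d=lambda x,y:(170+y/7.5-.4,90+x/7.5-.4)
W=[onplane(t,d(*p),z) for p,z in[((462,402),.265),((303,545),.265),((197,115),.245),((42,245),.245)]]
W=np.array(W);print(np.round(W,3).tolist())
o,th,r=fit2(np.array([(-33,-38),(-33,38),(129,-38),(129,38)])*.001,W);print('stand',o,np.degrees(th),np.round(r,3).tolist())
# alternative sign
for cam in('scene',):
    s=capture(cam)
    for z,n in((.237,'prong_saddle'),):
        print(n,onplane(s,landmark_of(s,n)[0]['pixel'],z))
    print([np.round(onplane(s,p['pixel'],.163),3) for p in landmark_of(s,'toolbox_corner')[:1]], [np.round(onplane(s,p['pixel'],.0),3) for p in landmark_of(s,'tray')[:1]])
W=[onplane(t,(120+y/2.353,100+x/2.353),.04) for x,y in[(235,165),(379,176),(368,295),(221,281)]]
o,th,r=fit2(np.array([(85,105),(85,-105),(-85,-105),(-85,105)])*.001,W);print('tray',o,np.degrees(th),np.round(r,3).tolist())
E
```

```text
tote [ 0.43072291 -0.21900812] 78.58853109244784 [[-0.001, -0.002], [-0.0, -0.002], [-0.002, 0.002], [0.003, 0.001]]
lip [ 0.45011256 -0.12294543]
riml [ 0.38214318 -0.18675894]
rimr [ 0.48800819 -0.20812712]
grip [ 0.40460624 -0.34839869]
grip seen [ 0.40404394 -0.34647091  0.06      ]
[[0.557, 0.268, 0.265], [0.505, 0.326, 0.265], [0.678, 0.383, 0.245], [0.627, 0.441, 0.245]]
stand [0.55683883 0.32154995] 43.11610272021241 [[-0.001, -0.004], [-0.002, -0.001], [0.001, 0.001], [0.002, 0.004]]
prong_saddle [0.55985324 0.31329907 0.237     ]
[array([ 0.593, -0.26 ,  0.163])] [array([0.604, 0.103, 0.   ])]
tray [0.60703835 0.08227775] -6.472043851752638 [[0.002, 0.002], [0.003, -0.002], [-0.004, -0.002], [-0.001, 0.002]]
```

```bash
cat >> h.py <<'E'
from scipy.spatial.transform import Rotation as Ro
def RT(phi,tilt=0): # tool down with yaw phi (deg), then turn 'tilt' deg about tool y
    f=np.radians(phi);c,s=np.cos(f),np.sin(f)
    return np.array([[c,s,0],[s,-c,0],[0,0,-1.]])@Ro.from_euler('y',tilt,degrees=True).as_matrix()
def plan(p0,R0,tgt,grip,vmax=.035,amax=.12):
    """tgt: list of (pos,R); prints body rows rounded, tracking rounded pose"""
    p,R=np.array(p0),np.array(R0); out=[]
    for pt,Rt in tgt:
        ps,Rs=p.copy(),R.copy(); rv=Ro.from_matrix(Rs.T@Rt).as_rotvec()
        n=int(np.ceil(max(np.linalg.norm(np.array(pt)-ps)/vmax,np.linalg.norm(rv)/amax,1)))
        for i in range(1,n+1):
            s=i/n; s=s if n<4 else s
            pd=ps+(np.array(pt)-ps)*s; Rd=Rs@Ro.from_rotvec(rv*s).as_matrix()
            d=np.round(R.T@(pd-p)*100,1); w=np.round(Ro.from_matrix(R.T@Rd).as_rotvec(),2)
            out.append([*(d+0.).tolist(),*(w+0.).tolist(),grip]); p=p+R@d/100; R=R@Ro.from_rotvec(w).as_matrix()
    print(len(out)); print('['+',\n'.join(str(r).replace(' ','').replace('.0,',',') for r in out)+']'); print('end',np.round(p,4))
def cur(): o=get_obs(); return np.array(o['ee_pos']),np.array(o['tool_rot']),o
def log(o):
    import json
    open('log.txt','a').write(json.dumps([list(map(float,o['q'])),list(map(float,o['ee_pos'])),np.array(o['tool_rot']).tolist()])+'\n')
E
python3 - <<'E'
from h import *
p,R,o=cur();log(o)
plan(p,R,[((.48,-.25,.24),RT(78.6,20)),],4)
E
```

```text
14
[[2.7,-1.9,-0.1,0.01,0.02,-0.07,4],
[2.8,-1.7,0,0.02,0.03,-0.08,4],
[3,-1.4,0.2,0.01,0.02,-0.07,4],
[3,-1.2,0.2,0.01,0.02,-0.08,4],
[3.1,-1,0.3,0.02,0.02,-0.07,4],
[3.2,-0.8,0.3,0.01,0.03,-0.08,4],
[3.2,-0.5,0.5,0.01,0.02,-0.07,4],
[3.2,-0.3,0.5,0.02,0.02,-0.08,4],
[3.3,0,0.6,0.01,0.02,-0.07,4],
[3.2,0.3,0.6,0.01,0.03,-0.07,4],
[3.1,0.4,0.8,0.02,0.02,-0.08,4],
[3.1,0.8,0.8,0.01,0.02,-0.07,4],
[3.1,0.9,0.8,0.01,0.02,-0.08,4],
[2.9,1.2,0.9,0.01,0.03,-0.07,4]]
end [ 0.4801 -0.2499  0.2404]
```

>>> move_arm(deltas=[[2.7,-1.9,-0.1,0.01,0.02,-0.07,4],[2.8,-1.7,0,0.02,0.03,-0.08,4],[3,-1.4,0.2,0.01,0.02,-0.07,4],[3,-1.2,0.2,0.01,0.02,-0.08,4],[3.1,-1,0.3,0.02,0.02,-0.07,4],[3.2,-0.8,0.3,0.01,0.03,-0.08,4],[3.2,-0.5,0.5,0.01,0.02,-0.07,4],[3.2,-0.3,0.5,0.02,0.02,-0.08,4],[3.3,0,0.6,0.01,0.02,-0.07,4],[3.2,0.3,0.6,0.01,0.03,-0.07,4],[3.1,0.4,0.8,0.02,0.02,-0.08,4],[3.1,0.8,0.8,0.01,0.02,-0.07,4],[3.1,0.9,0.8,0.01,0.02,-0.08,4],[2.9,1.2,0.9,0.01,0.03,-0.07,4],[0,0,0,0,0,0,4]])

```text
t: 3.7
ee_pos: [0.4813, -0.2476, 0.2404]
tool_rot: [[0.183, 0.98, 0.072], [0.92, -0.197, 0.34], [0.347, 0.004, -0.938]]
contact_force: [0.6, 0.1, -0.6]
grip_width: 0.0401
```

```bash
python3 - <<'E'
from h import *
p,R,o=cur();log(o);print(np.round(o['q'],1),p,np.round(R,2).tolist(),o['grip_width'])
E
```

```text
[-47.2   3.9 101.4  16.5  86.9 -38.5] [ 0.48134367 -0.24761919  0.24037682] [[0.18, 0.98, 0.07], [0.92, -0.2, 0.34], [0.35, 0.0, -0.94]] 0.040065679813173674
```

```bash
cat >> h.py <<'E'
def load():
    import json; return [json.loads(l) for l in open('log.txt')]
def rot(a,d): return Ro.from_euler(a,d,degrees=True).as_matrix()
E
python3 - <<'E'
from h import *
D=load()
for s1 in(1,):
  for s4 in(1,-1):
   for s6 in (1,-1):
    C=[]
    for q,p,R in D:
      M=rot('z',q[0])@rot('y',q[1]+q[2])@rot('z',s4*q[3])@rot('y',q[4])@rot('z',s6*q[5]); C.append(M.T@np.array(R))
    print('sph',s4,s6,np.degrees(Ro.from_matrix(C[0].T@C[1]).magnitude()),np.round(C[0],2).tolist())
# UR type: q4 axis variants
import itertools
for ax4,ax5,ax6 in itertools.product('xyz',repeat=3):
  for s4,s5,s6 in itertools.product((1,-1),repeat=3):
    C=[]
    for q,p,R in D:
      M=rot('z',q[0])@rot('y',q[1]+q[2])@rot(ax4,s4*q[3])@rot(ax5,s5*q[4])@rot(ax6,s6*q[5]); C.append(M.T@np.array(R))
    a=np.degrees(Ro.from_matrix(C[0].T@C[1]).magnitude())
    if a<2: print(ax4,ax5,ax6,s4,s5,s6,a)
E
```

```text
sph 1 1 1.2054156712892454e-14 [[0.0, -1.0, -0.0], [1.0, 0.0, 0.0], [-0.0, -0.0, 1.0]]
sph 1 -1 57.131582450125144 [[0.34, -0.94, 0.0], [0.94, 0.34, 0.0], [-0.0, -0.0, 1.0]]
sph -1 1 33.00218442307447 [[-0.0, -1.0, -0.0], [1.0, -0.0, 0.0], [-0.0, -0.0, 1.0]]
sph -1 -1 63.70947782981713 [[0.34, -0.94, 0.0], [0.94, 0.34, 0.0], [-0.0, -0.0, 1.0]]
z y z 1 1 1 1.2054156712892454e-14
```

```bash
python3 - <<'E'
from h import *
D=load()
def rows(q):
    z1=rot('z',q[0]);A=z1@rot('y',q[1]);B=z1@rot('y',q[1]+q[2]);E=B@rot('z',q[3]);F=E@rot('y',q[4])
    # h,L1,L2,d, a(lateral), e(elbow x), 
    return np.column_stack([[0,0,1],A[:,2],B[:,2],F[:,2],z1[:,1],B[:,0],E[:,1]])
A=np.vstack([rows(q) for q,_,_ in D]);b=np.hstack([p for _,p,_ in D])
for cols in([0,1,2,3,4],[0,1,2,3,6],[0,1,2,3,4,5],[0,1,2,3,4,6]):
    x,r,_,s=np.linalg.lstsq(A[:,cols],b,rcond=None);print(cols,np.round(x,4),np.abs(A[:,cols]@x-b).max(),s.min())
E
```

```text
[0, 1, 2, 3, 4] [0.1917 0.4329 0.5498 0.2541 0.1126] 0.00021249732184244752 0.05793007498177396
[0, 1, 2, 3, 6] [0.2145 0.4184 0.5507 0.2782 0.1092] 0.01570158360949475 0.05808947154795376
[0, 1, 2, 3, 4, 5] [0.2735 0.4198 0.5688 0.2542 0.1126 0.0662] 6.38378239159465e-16 0.0028447703913613374
[0, 1, 2, 3, 4, 6] [ 0.1918  0.4329  0.5499  0.254   0.1141 -0.0015] 6.661338147750939e-16 0.05791566708326051
```

```bash
cat >> h.py <<'E'
from scipy.optimize import least_squares
LO=np.array([-179.41,-58.25,7.25,-54.29,11.92,-157.13]);HI=np.array([179.41,129.5,145.43,234.29,165.04,157.13])
C6=np.array([[0,-1,0],[1,0,0],[0,0,1.]])
def fk(q):
    z1=rot('z',q[0]);A=z1@rot('y',q[1]);B=A@rot('y',q[2]);F=B@rot('z',q[3])@rot('y',q[4])
    return np.array([0,0,.1917])+.4329*A[:,2]+.5498*B[:,2]+.2541*F[:,2]+.1126*z1[:,1], F@rot('z',q[5])@C6
def ik(p,R,q0):
    def f(q):
        pp,RR=fk(q);return np.r_[(pp-p)*5,Ro.from_matrix(RR.T@R).as_rotvec()]
    s=least_squares(f,np.clip(q0,LO+.5,HI-.5),bounds=(LO,HI),x_scale=50.,max_nfev=40);return s.x,np.abs(s.fun).max()
Q0=np.array([-47.2,3.9,101.4,16.5,86.9,-38.5])
def toteT(xy,z,psi,tilt): return np.array([*xy,z]),rot('z',psi)@rot('y',tilt)
def grasp(T,side,f,tau,gx=.02,gz=.068):
    o,R=T; G=np.diag([f,-f,-1.]); G=rot('y',tau)@G
    return o+R@(np.array([gx,side*.054,gz])+.019*G[:,2]), R@G
def pour(psi,tilt,lipz=.105,back=.045,ctr=(.607,.082)):
    R=rot('z',psi)@rot('y',tilt);u=np.array([np.cos(np.radians(psi)),np.sin(np.radians(psi)),0])
    return np.array([*ctr,lipz])-back*u-R@np.array([.098,0,.078]),R
E
cat > srch.py <<'E'
from h import *
O=(.431,-.219)
for psi in (78.6,110,140,180,210,225,240,270,300,330,360,40,0):
  for side in(1,-1):
    for f in(1,-1):
      for tau in(-20,0,20):
        if abs(psi-78.6)>180: pp=psi-360
        else: pp=psi
        q=Q0;ok=True
        q,e=ik(*grasp(toteT(O,0,78.6,0),side,f,tau),np.r_[q[:5],0]); 
        if e>.01: continue
        q1s=q.copy();ends=[];mn=99
        # lift, move+yaw, tilt
        zt=.17; p1=pour(pp,0,.105+.09)[0]; p1[2]=zt
        W=[toteT(O,zt,78.6,0)]+[((1-s)*np.array([*O,zt])+s*p1,rot('z',78.6+(pp-78.6)*s)) for s in np.linspace(.125,1,8)]
        pe=pour(pp,0); 
        for t in np.linspace(10,80,8):
            P=pour(pp,t); b=(1-t/80); W.append((P[0]+np.array([0,0,.0]) ,P[1]))
        for w in W:
            q2,e=ik(*grasp(w,side,f,tau),q)
            if e>.005: ok=False;break
            mn=min(mn,(q2-LO).min(),(HI-q2).min()); ends.append(np.abs(q2-q).max()); q=q2
        if ok: print(psi,side,f,tau,'start',np.round(q1s),'end',np.round(q),'maxstep',round(max(ends)),'margin',round(mn,1))
E
timeout 500 python3 srch.py
```

```text
78.6 1 1 -20 start [-51.   1. 127.  17.  66. -48.] end [ 11.  21. 103. -53.  90.  39.] maxstep 20 margin 1.0
210 1 -1 -20 start [-51.   1. 127.  17.  66. 132.] end [-16.   8. 118.  85.  39. -21.] maxstep 22 margin 19.0
210 1 -1 0 start [-42.  -5. 130.   0.  54. 150.] end [-19.  13. 123. 115.  55. -50.] maxstep 23 margin 7.3
210 -1 -1 -20 start [-43.  13. 113.  19.  66. 139.] end [ -6.   1. 125.  91.  31. -22.] maxstep 26 margin 12.5
210 -1 -1 0 start [-36.   9. 116.   0.  55. 156.] end [ -9.   7. 130. 126.  49. -56.] maxstep 27 margin 1.3
225 1 -1 -20 start [-51.   1. 127.  17.  66. 132.] end [-17.  12. 113.  77.  52. -23.] maxstep 21 margin 19.0
225 1 -1 0 start [-42.  -5. 130.   0.  54. 150.] end [-20.  17. 117. 101.  65. -44.] maxstep 22 margin 7.3
225 -1 -1 -20 start [-43.  13. 113.  19.  66. 139.] end [-11.   2. 124.  81.  46. -23.] maxstep 21 margin 12.5
225 -1 -1 0 start [-36.   9. 116.   0.  55. 156.] end [-14.   8. 128. 107.  62. -48.] maxstep 22 margin 1.3
240 1 -1 -20 start [-51.   1. 127.  17.  66. 132.] end [-17.  17. 108.  70.  64. -26.] maxstep 20 margin 19.0
240 1 -1 
[... 2415 characters left out ...]
4.] end [  2.  44.  77. -47. 125.  50.] maxstep 19 margin 6.8
0 1 1 -20 start [-51.   1. 127.  17.  66. -48.] end [  2.  36.  81.   2. 124.  92.] maxstep 20 margin 17.5
0 1 1 0 start [-42.  -5. 130.  -0.  54. -30.] end [  2.  44.  77.   3. 139.  92.] maxstep 22 margin 23.6
0 1 1 20 start [-31.  -5. 133. -25.  48.  -4.] end [  2.  50.  76.   4. 153.  93.] maxstep 20 margin 11.8
0 -1 1 -20 start [-43.  13. 113.  19.  66. -41.] end [ -7.  34.  83.  -7. 122.  83.] maxstep 19 margin 18.9
0 -1 1 0 start [-36.   9. 116.  -0.  55. -24.] end [ -6.  43.  79.  -9. 138.  82.] maxstep 19 margin 27.1
0 -1 1 20 start [-27.   9. 118. -25.  50.   0.] end [ -6.  49.  79. -13. 152.  79.] maxstep 18 margin 13.3
```

```bash
python3 - <<'E'
from h import *
T=toteT((.431,-.219),0,78.6,0)
p,R,o=cur()
pg,Rg=grasp(T,-1,1,-20,gx=.017,gz=.067); print(pg,np.round(Rg,2).tolist(),np.round(ik(pg,Rg,Q0)[0],1))
plan(p,R,[(pg-.07*Rg[:,2],Rg),(pg,Rg)],4,vmax=.025)
w=capture('wrist');w=wcam(w,o);print([np.round(proj(w,x)) for x in [(.488,-.208,.078),(.450,-.123,.078)]])
cv2.imwrite('pics/w1.png',w['image'])
E
```

```text
[ 0.48857927 -0.20663871  0.04914584] [[0.19, 0.98, 0.07], [0.92, -0.2, 0.34], [0.34, 0.0, -0.94]] [-43.5  13.3 113.   18.5  65.8 -41.5]
9
[[-0.4,0,2.1,0,0,0,4],
[-0.5,0,2,0,0,0,4],
[-0.4,-0.1,2.1,0,0,0,4],
[-0.5,0,2.1,0,0,0,4],
[-0.4,0,2,0,0,0,4],
[-0.5,0,2.1,0,-0.01,0,4],
[0,0,2.3,0,0,0,4],
[0,0,2.4,0,0,0,4],
[0,-0.1,2.3,0,0,0,4]]
end [ 0.4883 -0.2068  0.0488]
[array([210., 279.]), array([132., 223.])]
```

View pics/w1.png

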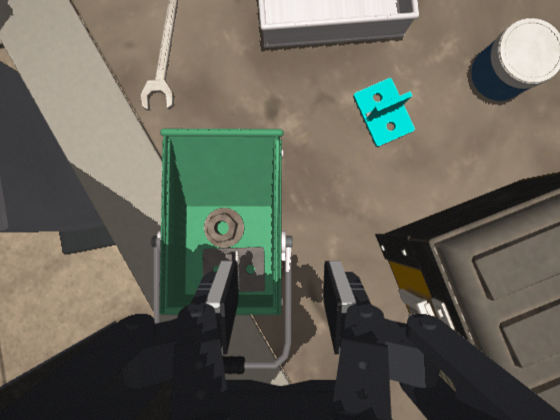

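The wrist view agrees. The right rim runs along column 279, the lip is at row 132, the bail pivot at (240,288), and the dark nut (228,223) and dark tee (268,235) are in the tote. The turquoise tee is outside at (112,385).

>>> move_arm(deltas=[[-0.4,0,2.1,0,0,0,4],[-0.5,0,2,0,0,0,4],[-0.4,-0.1,2.1,0,0,0,4],[-0.5,0,2.1,0,0,0,4],[-0.4,0,2,0,0,0,4],[-0.5,0,2.1,0,-0.01,0,4],[0,0,2.3,0,0,0,4],[0,0,2.4,0,0,0,4],[0,-0.1,2.3,0,0,0,4],[0,0,0,0,0,0,4],[0,0,0,0,0,0,0],[0,0,0,0,0,0,0],[0,0,0,0,0,0,0],[0,0,0,0,0,0,0],[0,0,0,0,0,0,0],[0,0,0,0,0,0,0]])

```text
t: 5.35
ee_pos: [0.4876, -0.2106, 0.0503]
tool_rot: [[0.188, 0.98, 0.072], [0.923, -0.201, 0.327], [0.335, 0.005, -0.942]]
contact_force: [-4.2, -2.9, 6.5]
grip_width: 0.0071
```

```bash
cat > go.py <<'E'
from h import *
p,R,o=cur();log(o);print(np.round(o['q'],1),o['grip_width'],o['t'])
# tote pose inferred from tool: hold transform
G=rot('y',-20)@np.diag([1,-1,-1.])
def tool(w): return grasp(w,-1,1,-20,gx=.017,gz=.067)
g0=tool(toteT((.431,-.219),0,78.6,0)); print('err',np.round(p-g0[0],4))
psi=30
lift=toteT((.431,-.219),.13,78.6,0)
P0=pour(psi,0,.21)
plan(p,R,[tool(lift)],0,vmax=.02)
q=o['q']
plan(*tool(lift),[tool(P0)],0,vmax=.03,amax=.08)
W=[tool(pour(psi,30,.12)),tool(pour(psi,78,.115))]
plan(*tool(P0),W,0,vmax=.03,amax=.09)
for w in [lift,P0,pour(psi,30,.12),pour(psi,55,.115),pour(psi,78,.115)]:
    q,e=ik(*tool(w),q);print(np.round(q),round(e,4),np.round(w[0],3))
E
python3 go.py
```

```text
[-43.8  16.5 109.3  18.3  65.8 -41.5] 0.007055076572153465 5.35
err [-0.001  -0.004   0.0012]
7
[[0.7,0,-1.7,0,0,0,0],
[0.6,0,-1.7,0,0,0,0],
[0.7,0,-1.7,0,0,0,0],
[0.7,0,-1.8,0,0,0,0],
[0.7,0.1,-1.7,0,0.01,0,0],
[0.6,0,-1.7,0.01,0,0,0],
[0.7,0,-1.7,0,0,0,0]]
end [ 0.4888 -0.2071  0.1791]
11
[[1.6,0,0.6,-0.03,0,0.07,0],
[1.6,0,0.5,-0.02,0,0.07,0],
[1.6,-0.2,0.6,-0.03,0,0.08,0],
[1.6,-0.4,0.5,-0.03,0,0.07,0],
[1.5,-0.5,0.6,-0.02,0,0.07,0],
[1.5,-0.6,0.5,-0.03,0,0.07,0],
[1.5,-0.7,0.5,-0.02,0,0.08,0],
[1.4,-0.8,0.5,-0.03,0,0.07,0],
[1.3,-0.9,0.5,-0.03,0,0.07,0],
[1.3,-1.1,0.4,-0.02,0,0.07,0],
[1.1,-1.1,0.4,-0.03,0,0.08,0]]
end [ 0.5302 -0.025   0.1813]
16
[[-0.3,0,0.7,0,-0.09,0,0],
[-0.3,0,0.8,0,-0.08,0,0],
[-0.2,0,0.8,0,-0.09,0,0],
[-0.2,0,0.8,0,-0.09,0,0],
[-0.1,0,0.8,0,-0.09,0,0],
[0,0,0.8,0,-0.08,0,0],
[0.3,0,-0.5,0,-0.08,0,0],
[0.2,0,-0.6,0,-0.09,0,0],
[0.2,0,-0.6,0,-0.08,0,0],
[0.1,0,-0.6,0,-0.09,0,0],
[0.1,0,-0.6,0,-0.08,0,0],
[0,0,-0.6,0,-0.08,0,0],
[0,0,-0.6,0,-0.09,0,0],
[-0.1,0,-0.6,0,-0.08,0,0],
[-0.2,0,-0.6,0,-0.09,0,0],
[-0.1,0,-0.6,0,-0.08,0,0]]
end [ 0.5576 -0.0089  0.1818]
[-43.   4. 108.  17.  79. -37.] 0.0 [ 0.431 -0.219  0.13 ]
[-23.  -9. 120.  19.  58.  29.] 0.0 [0.483 0.011 0.132]
[-12.   8. 108.  -7.  72.  51.] 0.0 [ 0.461 -0.002  0.101]
[ -5.  21.  93. -19.  95.  58.] 0.0 [ 0.464 -0.001  0.151]
[ -1.  34.  81. -29. 116.  59.] 0.0 [0.484 0.011 0.195]
```

>>> move_arm(deltas=[[0.3,0,-0.8,0,0,0,0],[0.6,0,-1.7,0,0,0,0],[0.7,0,-1.7,0,0,0,0],[0.7,0,-1.8,0,0,0,0],[0.7,0,-1.7,0,0,0,0],[0.6,0,-1.7,0,0,0,0],[0.7,0,-1.7,0,0,0,0],[0.4,0,-0.9,0,0,0,0],[0,0,0,0,0,0,0]])

```text
t: 6.25
ee_pos: [0.4878, -0.2055, 0.1784]
tool_rot: [[0.187, 0.98, 0.073], [0.923, -0.201, 0.328], [0.336, 0.006, -0.942]]
contact_force: [1.5, -1.5, -9.0]
grip_width: 0.007
```

```bash
python3 - <<'E'
from h import *
p,R,o=cur();log(o);print(o['grip_width'],o['contact_force'])
D=load()
def rows(q):
    z1=rot('z',q[0]);A=z1@rot('y',q[1]);B=z1@rot('y',q[1]+q[2]);E=B@rot('z',q[3]);F=E@rot('y',q[4])
    return np.column_stack([[0,0,1],A[:,2],B[:,2],F[:,2],z1[:,1],B[:,0]])
A=np.vstack([rows(q) for q,_,_ in D]);b=np.hstack([p for _,p,_ in D])
for cols in([0,1,2,3,4],[0,1,2,3,4,5]):
    x,r,_,s=np.linalg.lstsq(A[:,cols],b,rcond=None);print(cols,np.round(x,4),np.abs(A[:,cols]@x-b).max(),s.min())
w=wcam(capture('wrist'),o)
# predicted tote lip/rear-corner pixel if rigidly held
G=rot('y',-20)@np.diag([1,-1,-1.]); Rt=R@G.T; ot=p-Rt@(np.array([.017,-.054,.067])+.019*G[:,2]); print('tote',ot,np.degrees(np.arctan2(Rt[1,0],Rt[0,0])))
im=w['image'].copy()
for X in[(98,58,78),(98,-58,78),(-79,-58,78),(-79,58,78),(-10,65,66),(-10,-65,66)]:
    r,c=proj(w,ot+Rt@np.array(X)*.001); print(round(r),round(c)); cv2.circle(im,(int(c),int(r)),4,(0,0,255),1)
cv2.imwrite('pics/w2.png',im)
E
```

```text
0.007010935697016554 [ 1.47061099 -1.48149641 -9.0254078 ]
[0, 1, 2, 3, 4] [0.3023 0.3537 0.5594 0.2838 0.1063] 0.008940360008792725 0.12014915143822397
[0, 1, 2, 3, 4, 5] [0.2735 0.4198 0.5688 0.2542 0.1126 0.0662] 1.3322676295501878e-15 0.10409011603728484
tote [ 0.43040869 -0.21807883  0.12904999] 78.41485681074582
101 -2
101 290
565 291
565 -17
365 -3
365 307
```

View pics/w2.png

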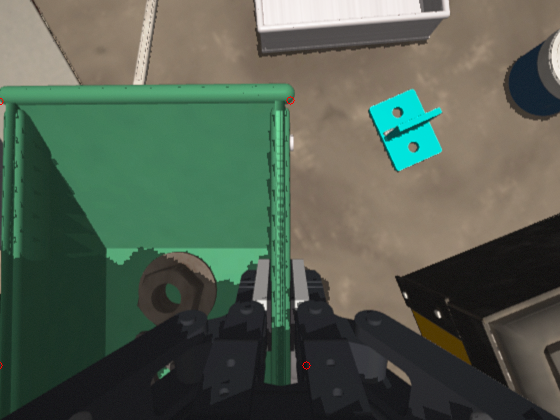

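The tote is held at 7 mm opening and 9 N, level, with the lip at row 92. The kinematic model now fits exactly, so I'll re-check the pour path with it.

```bash
sed -i 's/return np.array(\[0,0,.1917\])+.4329\*A\[:,2\]+.5498\*B\[:,2\]+.2541/return np.array([0,0,.2735])+.4198*A[:,2]+.5688*B[:,2]+.0662*B[:,0]+.2542/' h.py
cat > go2.py <<'E'
from h import *
p,R,o=cur()
def tool(w): return grasp(w,-1,1,-20,gx=.017,gz=.067)
print(fk(o['q'])[0]-p)
lift=toteT((.431,-.219),.13,78.6,0)
for psi in(20,30,40):
    q=o['q']
    for w in [lift,pour(psi,0,.21),pour(psi,30,.12),pour(psi,55,.115),pour(psi,78,.115),pour(psi,84,.115)]:
        q,e=ik(*tool(w),q);print(np.round(q),round(e,4),np.round(w[0],3))
psi=30
P0=pour(psi,0,.21); plan(p,R,[tool(P0)],0,vmax=.03,amax=.08)
E
python3 go2.py
```

```text
[-3.88578059e-16  2.77555756e-17 -2.77555756e-17]
[-43.   5. 106.  17.  80. -37.] 0.0 [ 0.431 -0.219  0.13 ]
[-20. -12. 123.  16.  55.  42.] 0.0 [0.473 0.033 0.132]
[-11.   8. 108.  -5.  73.  61.] 0.0 [0.448 0.024 0.101]
[ -6.  22.  92. -15.  98.  66.] 0.0 [0.452 0.026 0.151]
[ -3.  36.  78. -22. 120.  66.] 0.0 [0.474 0.034 0.195]
[ -2.  40.  75. -25. 125.  65.] 0.0 [0.482 0.037 0.204]
[-43.   5. 106.  17.  80. -37.] 0.0 [ 0.431 -0.219  0.13 ]
[-23.  -8. 119.  19.  58.  29.] 0.0 [0.483 0.011 0.132]
[-12.   9. 106.  -7.  72.  51.] 0.0 [ 0.461 -0.002  0.101]
[ -5.  23.  91. -19.  95.  58.] 0.0 [ 0.464 -0.001  0.151]
[ -1.  37.  78. -29. 116.  58.] 0.0 [0.484 0.011 0.195]
[ -0.  40.  74. -32. 122.  57.] 0.0 [0.492 0.016 0.204]
[-43.   5. 106.  17.  80. -37.] 0.0 [ 0.431 -0.219  0.13 ]
[-24.  -3. 115.  21.  61.  17.] 0.0 [ 0.497 -0.01   0.132]
[-12.  11. 104.  -8.  71.  41.] 0.0 [ 0.478 -0.027  0.101]
[ -4.  24.  90. -24.  93.  50.] 0.0 [ 0.481 -0.024  0.151]
[  1.  36.  78. -35. 112.  51.] 0.0 [ 0.498 -0.009  0.195]
[  2.  40.  75. -39. 117.  51.] 0.0 [ 0.505 -0.003  0.204]
11
[[1.6,0.1,0.5,-0.03,0,0.07,0],
[1.6,-0.1,0.6,-0.02,0,0.07,0],
[1.6,-0.2,0.5,-0.03,0,0.08,0],
[1.6,-0.3,0.5,-0.02,0,0.07,0],
[1.5,-0.5,0.5,-0.03,0,0.07,0],
[1.5,-0.6,0.5,-0.02,0,0.07,0],
[1.5,-0.7,0.5,-0.03,0,0.08,0],
[1.4,-0.8,0.5,-0.03,0,0.07,0],
[1.3,-0.9,0.4,-0.02,0,0.07,0],
[1.3,-1.1,0.5,-0.03,0,0.07,0],
[1.2,-1.1,0.3,-0.02,0,0.08,0]]
end [ 0.5305 -0.0243  0.1816]
```

>>> move_arm(deltas=[[0.8,0,0.3,-0.01,0,0.03,0],[0.8,0.1,0.2,-0.02,0,0.04,0],[1.6,-0.1,0.6,-0.02,0,0.07,0],[1.6,-0.2,0.5,-0.03,0,0.08,0],[1.6,-0.3,0.5,-0.02,0,0.07,0],[1.5,-0.5,0.5,-0.03,0,0.07,0],[1.5,-0.6,0.5,-0.02,0,0.07,0],[1.5,-0.7,0.5,-0.03,0,0.08,0],[1.4,-0.8,0.5,-0.03,0,0.07,0],[1.3,-0.9,0.4,-0.02,0,0.07,0],[1.3,-1.1,0.5,-0.03,0,0.07,0],[0.6,-0.6,0.2,-0.01,0,0.04,0],[0.6,-0.5,0.1,-0.01,0,0.04,0],[0,0,0,0,0,0,0],[0,0,0,0,0,0,0]])

```text
t: 7.8
ee_pos: [0.5303, -0.0246, 0.1806]
tool_rot: [[0.817, 0.499, 0.29], [0.469, -0.867, 0.172], [0.337, -0.005, -0.942]]
contact_force: [0.2, 0.0, -8.3]
grip_width: 0.0069
```

```bash
cat > go3.py <<'E'
from h import *
p,R,o=cur()
def tool(w): return grasp(w,-1,1,-20,gx=.017,gz=.067)
psi=30
print('err',p-tool(pour(psi,0,.21))[0],np.round(o['q']))
plan(p,R,[tool(pour(psi,30,.12)),tool(pour(psi,55,.115)),tool(pour(psi,80,.115))],0,vmax=.03,amax=.09)
t=capture('top');cv2.imwrite('pics/t3.png',cv2.resize(t['image'][180:310,180:360],None,fx=4,fy=4))
E
python3 go3.py
```

```text
err [-0.00021259 -0.00012113 -0.00050475] [-23.  -8. 119.  19.  58.  29.]
16
[[-0.3,0,0.7,0,-0.09,0,0],
[-0.3,0,0.8,0,-0.08,0,0],
[-0.2,0,0.8,0,-0.09,0,0],
[-0.2,0,0.8,0,-0.09,0,0],
[0,0,0.8,0,-0.08,0,0],
[0,0,0.8,0,-0.09,0,0],
[0.1,0,-0.6,0,-0.09,0,0],
[0.1,0,-0.6,0,-0.08,0,0],
[0.1,0,-0.6,0,-0.09,0,0],
[0,0,-0.6,0,-0.09,0,0],
[-0.1,0,-0.6,0,-0.08,0,0],
[0.1,0,-0.7,0,-0.09,0,0],
[0.1,0,-0.7,0,-0.09,0,0],
[0.1,0,-0.7,0,-0.08,0,0],
[-0.1,0,-0.6,0,-0.09,0,0],
[-0.1,0,-0.7,0,-0.09,0,0]]
end [ 0.5589 -0.0082  0.1835]
```

>>> move_arm(deltas=[[-0.3,0,0.7,0,-0.09,0,0],[-0.3,0,0.8,0,-0.08,0,0],[-0.2,0,0.8,0,-0.09,0,0],[-0.2,0,0.8,0,-0.09,0,0],[0,0,0.8,0,-0.08,0,0],[0,0,0.8,0,-0.09,0,0],[0.1,0,-0.6,0,-0.09,0,0],[0.1,0,-0.6,0,-0.08,0,0],[0.1,0,-0.6,0,-0.09,0,0],[0,0,-0.6,0,-0.09,0,0],[-0.1,0,-0.6,0,-0.08,0,0],[0,0,-0.6,0,-0.08,0,0],[0,0,-0.4,0,-0.05,0,0],[0,0,-0.4,0,-0.05,0,0],[0,0,-0.4,0,-0.05,0,0],[0,0,-0.4,0,-0.05,0,0],[0,0,-0.4,0,-0.05,0,0],[0,0,-0.4,0,-0.05,0,0],[0,0,0,0,0,0,0],[0,0,0,0,0,0,0]])

```text
t: 9.85
ee_pos: [0.5568, -0.0107, 0.1817]
tool_rot: [[0.481, 0.497, -0.722], [0.279, -0.868, -0.411], [-0.831, -0.004, -0.556]]
contact_force: [-0.5, -0.7, -8.3]
grip_width: 0.0071
```

```bash
python3 - <<'E'
from h import *
p,R,o=cur();log(o);G=rot('y',-20)@np.diag([1,-1,-1.]);Rt=R@G.T;print(np.round(o['q']),'tilt',np.degrees(np.arcsin(-Rt[2,0])),o['grip_width'],o['contact_force'])
print('lip',p+Rt@(np.array([.098,0,.078])-np.array([.017,-.054,.067])-.019*G[:,2]))
s=capture('scene');t=capture('top')
a=cv2.resize(s['image'][100:280,150:360],(560,480),interpolation=2);
cv2.imwrite('pics/p1.png',a);b=t['image'][150:300,180:340]
cv2.imwrite('pics/p1t.png',b);cv2.imwrite('pics/p1.png',cv2.resize(np.hstack([s['image'][120:270,170:330],b]),(800,375),interpolation=2))
E
```

```text
[ -1.  36.  78. -28. 115.  58.] tilt 76.23651204474297 0.007079293653379171 [-0.53403335 -0.74137383 -8.29196959]
lip [0.56952295 0.05911085 0.11645454]
```

View pics/p1.png

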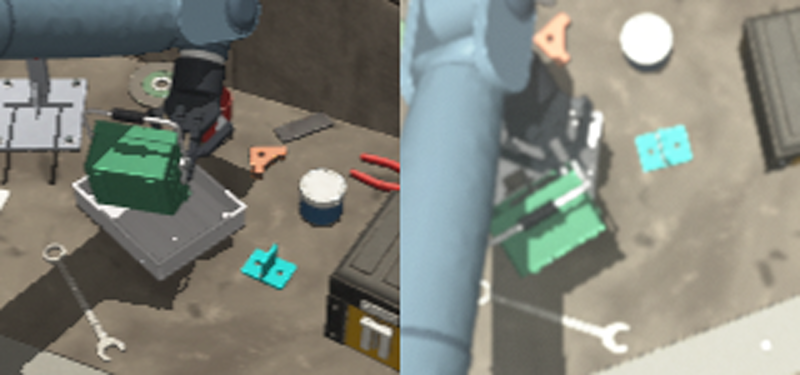

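The tote is tipped 76° with its lip over the tray, but the force of 8.3 N says the parts are still inside. I'll wait, then tip a little more.

>>> move_arm(deltas=[[0,0,0,0,0,0,0],[0,0,0,0,0,0,0],[0,0,0,0,0,0,0],[0,0,0,0,0,0,0]])

```text
t: 10.35
ee_pos: [0.5564, -0.0103, 0.1829]
tool_rot: [[0.479, 0.498, -0.723], [0.278, -0.867, -0.413], [-0.833, -0.003, -0.554]]
contact_force: [-0.2, -0.1, -7.6]
grip_width: 0.0069
```

>>> move_arm(deltas=[[0,0,-0.5,0,-0.06,0,0],[0,0,-0.5,0,-0.06,0,0],[0,0,0,0,0,0,0],[0,0,0,0,0,0,0],[0,0,0,0,0,0,0]])

```text
t: 10.85
ee_pos: [0.5638, -0.0062, 0.1888]
tool_rot: [[0.39, 0.497, -0.775], [0.227, -0.868, -0.443], [-0.892, -0.003, -0.451]]
contact_force: [0.0, 0.3, -4.2]
grip_width: 0.007
```

```bash
python3 - <<'E'
from h import *
p,R,o=cur();G=rot('y',-20)@np.diag([1,-1,-1.]);Rt=R@G.T;print(np.round(o['q']),'tilt',np.degrees(np.arcsin(-Rt[2,0])),o['contact_force'])
w=capture('wrist');cv2.imwrite('pics/w3.png',w['image'])
E
```

```text
[ -0.  40.  74. -32. 121.  57.] tilt 83.1740935924712 [ 0.0454726   0.34021474 -4.20822855]
```

View pics/w3.png

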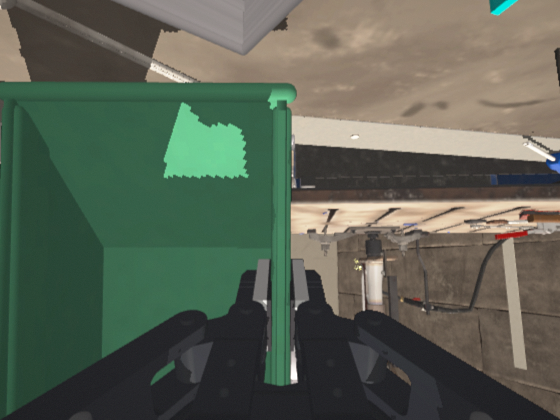

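The tote is empty (4.2 N, inside bare) and hasn't slipped in the grip. Next I untilt it, check the tray and plan the placing.

```bash
cat > go4.py <<'E'
from h import *
p,R,o=cur()
def tool(w): return grasp(w,-1,1,-20,gx=.017,gz=.067)
psi=30
up=pour(psi,0,.21)
plan(p,R,[tool(pour(psi,40,.13)),tool(up)],0,vmax=.03,amax=.12)
print('bail IK')
for psi0,O in((78.6,(.431,-.219)),(60,(.44,-.2)),(43,(.44,-.2))):
  for fl in(0,180):
   for hang in (43.1,223.1):
    # tool y along tote x: phi with (sin,-cos)
    q=Q0.copy(); u=lambda a:np.array([np.cos(np.radians(a)),np.sin(np.radians(a))])
    def T(xy,z,ps): return np.array([*xy,z-.019]),RT(ps+90+fl)
    W=[T(np.array(O)-.132*u(psi0),.06,psi0),T(np.array(O)-.01*u(psi0),.2,psi0),T(np.array(O)-.01*u(psi0),.3,psi0)]
    S=np.array([.557,.3215]);us=u(43.1);A=S-.09*us
    dps=(hang-psi0)
    for s in np.linspace(.2,1,5): W.append(T((1-s)*(np.array(O)-.01*u(psi0))+s*A,.3,psi0+dps*s))
    W.append(T(S,.3,hang));W.append(T(S,.24,hang))
    best=None
    for q6 in(-120,0,120):
        q=np.r_[Q0[:3],0,70,q6];L=[];bad=0
        for w in W:
            q,e=ik(*w,q);bad=max(bad,e);L.append(q)
        if bad<.005: print(psi0,fl,hang,[np.round(L[i]).astype(int).tolist() for i in(0,1,-3,-1)])
E
python3 go4.py
```

```text
13
[[0.2,0,0.7,0,0.11,0,0],
[0.1,0,0.7,0,0.11,0,0],
[0,0,0.8,0,0.1,0,0],
[-0.1,0,0.7,0,0.11,0,0],
[-0.1,0,0.7,0,0.11,0,0],
[-0.3,-0.1,0.7,0,0.11,0,0],
[-0.2,0,0.7,0,0.1,0,0],
[-0.1,0,-0.4,0,0.12,0,0],
[-0.1,0,-0.4,0,0.11,0,0],
[-0.1,0,-0.5,0,0.12,0,0],
[0,0,-0.4,0,0.12,0,0],
[0.1,0,-0.4,0,0.11,0,0],
[0.1,0,-0.4,0,0.12,0,0]]
end [ 0.5303 -0.0244  0.1809]
bail IK
78.6 0 43.1 [[-53, 14, 112, 0, 54, -131], [-41, -5, 115, 0, 70, -120], [16, -1, 100, 0, 81, -27], [20, 14, 91, 0, 76, -23]]
78.6 0 43.1 [[-53, 14, 112, 0, 54, -131], [-41, -5, 115, 0, 70, -120], [16, -1, 100, 0, 81, -27], [20, 14, 91, 0, 76, -23]]
78.6 180 43.1 [[-53, 14, 112, 0, 54, 49], [-41, -5, 115, 0, 70, 60], [16, -1, 100, 0, 81, 153], [20, 14, 91, 0, 76, 157]]
78.6 180 43.1 [[-53, 14, 112, 0, 54, 49], [-41, -5, 115, 0, 70, 60], [16, -1, 100, 0, 81, 153], [20, 14, 91, 0, 76, 157]]
78.6 180 43.1 [[-53, 14, 112, 0, 54, 49], [-41, -5, 115, 0, 70, 60], [16, -1, 100, 0, 81, 153], [20, 14, 91, 0, 76, 157]]
78.6 180 223.1 [[-53, 14, 112, 0, 54, 49], [-41, -5, 115, 0, 70, 60], [16, -1, 100, 0, 81, -27], [20, 14, 91, 0, 76, -23]]
[... 980 characters left out ...]
, 3, 124, 0, 53, -98], [-39, -6, 116, 0, 70, -82], [16, -1, 100, 0, 81, -27], [20, 14, 91, 0, 76, -23]]
43 0 43.1 [[-55, 3, 124, 0, 53, -98], [-39, -6, 116, 0, 70, -82], [16, -1, 100, 0, 81, -27], [20, 14, 91, 0, 76, -23]]
43 180 43.1 [[-55, 3, 124, 0, 53, 82], [-39, -6, 116, 0, 70, 98], [16, -1, 100, 0, 81, 153], [20, 14, 91, 0, 76, 157]]
43 180 43.1 [[-55, 3, 124, 0, 53, 82], [-39, -6, 116, 0, 70, 98], [16, -1, 100, 0, 81, 153], [20, 14, 91, 0, 76, 157]]
43 180 223.1 [[-55, 3, 124, 0, 53, 82], [-39, -6, 116, 0, 70, 98], [16, -1, 100, 0, 81, -27], [20, 14, 91, 0, 76, -23]]
43 180 223.1 [[-55, 3, 124, 0, 53, 82], [-39, -6, 116, 0, 70, 98], [16, -1, 100, 0, 81, -27], [20, 14, 91, 0, 76, -23]]
```

>>> move_arm(deltas=[[0.2,0,0.7,0,0.11,0,0],[0.1,0,0.7,0,0.11,0,0],[0,0,0.8,0,0.1,0,0],[-0.1,0,0.7,0,0.11,0,0],[-0.1,0,0.7,0,0.11,0,0],[-0.3,-0.1,0.7,0,0.11,0,0],[-0.2,0,0.7,0,0.1,0,0],[-0.1,0,-0.4,0,0.12,0,0],[-0.1,0,-0.4,0,0.11,0,0],[-0.1,0,-0.5,0,0.12,0,0],[0,0,-0.4,0,0.12,0,0],[0.1,0,-0.4,0,0.11,0,0],[0.1,0,-0.4,0,0.12,0,0],[0,0,0,0,0,0,0]])

```text
t: 12.3
ee_pos: [0.5275, -0.0249, 0.1796]
tool_rot: [[0.818, 0.497, 0.291], [0.466, -0.868, 0.171], [0.337, -0.004, -0.941]]
contact_force: [-0.3, -0.8, -4.5]
grip_width: 0.0068
```

```bash
cat > go5.py <<'E'
from h import *
p,R,o=cur()
def tool(w): return grasp(w,-1,1,-20,gx=.017,gz=.067)
G=rot('y',-20)@np.diag([1,-1,-1.]);Rt=R@G.T;print('tote z axis',np.round(Rt[:,2],3))
O=(.445,-.19)
a=toteT(O,.12,60,0);b=toteT(O,.012,60,0)
plan(p,R,[tool(a),tool(b)],0,vmax=.03,amax=.08)
E
python3 go5.py
```

```text
tote z axis [ 0.007 -0.001  1.   ]
11
[[-1.5,2,-0.4,0.03,0,-0.07,0],
[-1.6,1.8,-0.4,0.02,0,-0.07,0],
[-1.7,1.7,-0.5,0.02,0,-0.07,0],
[-1.9,1.6,-0.5,0.03,0,-0.07,0],
[-1.9,1.4,-0.5,0.02,0,-0.08,0],
[-2.1,1.3,-0.6,0.03,0,-0.07,0],
[-2.1,1.1,-0.6,0.02,0,-0.07,0],
[-0.9,0,2.5,0,0,0,0],
[-0.9,0,2.6,0,0,0,0],
[-1,-0.1,2.5,0,0,0,0],
[-0.9,0,2.5,0,0,0,0]]
end [ 0.5031 -0.1969  0.0614]
```

>>> move_arm(deltas=[[-0.8,1,-0.2,0.01,0,-0.03,0],[-1.5,1.9,-0.4,0.02,0,-0.07,0],[-1.6,1.8,-0.4,0.02,0,-0.07,0],[-1.7,1.7,-0.5,0.02,0,-0.07,0],[-1.9,1.6,-0.5,0.03,0,-0.07,0],[-1.9,1.4,-0.5,0.02,0,-0.08,0],[-2.1,1.3,-0.6,0.03,0,-0.07,0],[-1.2,0.3,-0.4,0.01,0,-0.04,0],[-0.9,0,2.5,0,0,0,0],[-0.9,0,2.6,0,0,0,0],[-1,0,2.5,0,0,0,0],[-0.8,0,2.2,0,0,0,0],[0,0,0,0,0,0,0]])

```text
t: 13.6
ee_pos: [0.5058, -0.1962, 0.0632]
tool_rot: [[0.469, 0.866, 0.172], [0.817, -0.5, 0.288], [0.335, 0.006, -0.942]]
contact_force: [-0.1, 0.3, -5.8]
grip_width: 0.0072
```

>>> move_arm(deltas=[[-0.1,0,0.4,0,0,0,0],[-0.1,0,0.3,0,0,0,0],[-0.1,0,0.2,0,0,0,0],[0,0,0,0,0,0,0]])

```text
t: 14.0
ee_pos: [0.5085, -0.1983, 0.0575]
tool_rot: [[0.468, 0.865, 0.181], [0.818, -0.501, 0.282], [0.335, 0.016, -0.942]]
contact_force: [0.5, 0.3, -5.0]
grip_width: 0.007
```

>>> move_arm(deltas=[[-0.1,0,0.3,0,0,0,0],[-0.1,0,0.2,0,0,0,0],[-0.1,0,0.2,0,0,0,0],[0,0,0,0,0,0,0]])

```text
t: 14.4
ee_pos: [0.5093, -0.1993, 0.0507]
tool_rot: [[0.468, 0.865, 0.183], [0.818, -0.502, 0.282], [0.336, 0.017, -0.942]]
contact_force: [3.6, 0.5, 5.5]
grip_width: 0.007
```

>>> move_arm(deltas=[[0,0,0,0,0,0,3],[0,0,0,0,0,0,3],[0,0,0,0,0,0,3],[0,0,0,0,0,0,3],[0,0,-1.5,0,0,0,3],[0,0,-3,0,0,0,3],[0,0,-3.5,0,0,0,3],[0,0,-3.5,0,0,0,3],[0,0,-3.5,0,0,0,4],[-2,0,-2,0,0,0,4],[-3,0,-2,0,0,0,4],[0,0,0,0,0,0,4]])

```text
t: 15.6
ee_pos: [0.4497, -0.297, 0.2145]
tool_rot: [[0.471, 0.863, 0.184], [0.817, -0.505, 0.278], [0.332, 0.019, -0.943]]
contact_force: [0.6, 0.2, 0.4]
grip_width: 0.0402
```

```bash
python3 - <<'E'
from h import *
p,R,o=cur();print(np.round(o['q']),p,o['contact_force'])
t=capture('top');im=t['image'];w=wcam(capture('wrist'),o)
for c,k in((t,'t'),(w,'w')):
  for n,z in(('tote_lip',.078),('grip_center',.06),('rim_left',.078),('rim_right',.078),('bail_pivot',.066),('tee_bracket',.01),('flange_nut',.01)):
    print(k,n,[(np.round(onplane(c,d['pixel'],z)[:2],3).tolist(),round(d['p'],2)) for d in landmark_of(c,n)[:3]])
cv2.imwrite('pics/r1.png',np.hstack([cv2.resize(im[165:305,190:330],(420,420),interpolation=2),cv2.resize(w['image'],(380,285)).copy() if 0 else cv2.copyMakeBorder(cv2.resize(w['image'],(380,285)),0,135,0,0,0)]))
E
```

```text
[-54.   2. 106.  18.  80. -29.] [ 0.449653   -0.29703073  0.21448759] [0.64210208 0.1633603  0.4121954 ]
t tote_lip [([0.504, -0.101], 0.89), ([0.411, 0.047], 0.72)]
t grip_center [([0.39, -0.305], 0.63)]
t rim_left [([0.418, -0.129], 0.89)]
t rim_right [([0.501, -0.194], 0.94)]
t bail_pivot [([0.453, -0.195], 0.92), ([0.562, 0.049], 0.75)]
t tee_bracket [([0.551, 0.045], 0.49), ([0.632, -0.104], 0.48), ([0.466, -0.556], 0.27)]
t flange_nut [([0.61, 0.109], 0.44)]
w tote_lip [([0.503, -0.103], 0.73)]
w grip_center []
w rim_left [([0.419, -0.143], 0.64), ([0.45, -0.205], 0.41), ([0.453, -0.205], 0.16)]
w rim_right [([0.509, -0.197], 0.59)]
w bail_pivot [([0.448, -0.198], 0.71)]
w tee_bracket [([0.632, -0.125], 0.93), ([0.669, -0.244], 0.62)]
w flange_nut [([0.67, -0.246], 0.7)]
```

View pics/r1.png

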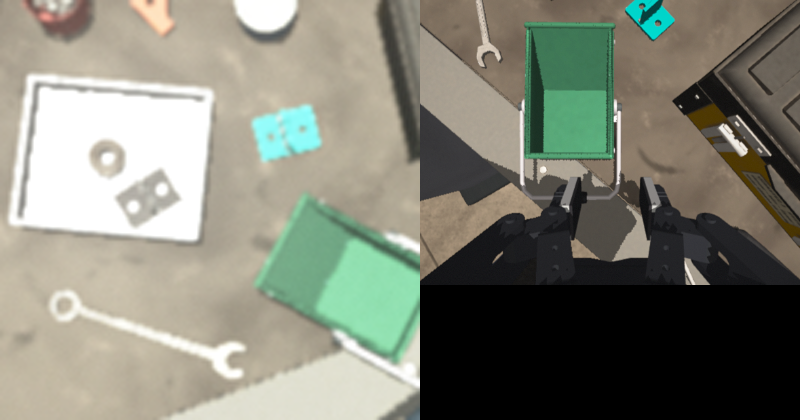

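Both parts lie in the tray: nut at (157,107) and tee at (197,148) in the left crop. The tote stands upright and free, with its bail folded back. Next I go above the bail grip.

```bash
python3 - <<'E'
from h import *
p,R,o=cur()
plan(p,R,[((.389,-.304,.17),RT(150))],4,vmax=.03,amax=.13)
E
```

```text
13
[[-0.4,-0.4,0.2,0.02,-0.02,-0.12,4],
[-0.3,-0.4,0.2,0.02,-0.02,-0.12,4],
[-0.3,-0.4,0.2,0.02,-0.02,-0.12,4],
[-0.3,-0.5,0.3,0.03,-0.02,-0.12,4],
[-0.1,-0.5,0.2,0.02,-0.02,-0.12,4],
[-0.1,-0.5,0.3,0.02,-0.02,-0.12,4],
[-0.1,-0.5,0.3,0.02,-0.02,-0.12,4],
[0.1,-0.5,0.2,0.02,-0.02,-0.12,4],
[0.1,-0.5,0.3,0.02,-0.02,-0.12,4],
[0.1,-0.5,0.3,0.02,-0.02,-0.12,4],
[0.2,-0.4,0.4,0.02,-0.02,-0.11,4],
[0.3,-0.4,0.3,0.03,-0.01,-0.12,4],
[0.3,-0.3,0.3,0.02,-0.03,-0.12,4]]
end [ 0.3894 -0.3037  0.1699]
```

>>> move_arm(deltas=[[-0.4,-0.4,0.2,0.02,-0.02,-0.12,4],[-0.3,-0.4,0.2,0.02,-0.02,-0.12,4],[-0.3,-0.4,0.2,0.02,-0.02,-0.12,4],[-0.3,-0.5,0.3,0.03,-0.02,-0.12,4],[-0.1,-0.5,0.2,0.02,-0.02,-0.12,4],[-0.1,-0.5,0.3,0.02,-0.02,-0.12,4],[-0.1,-0.5,0.3,0.02,-0.02,-0.12,4],[0.1,-0.5,0.2,0.02,-0.02,-0.12,4],[0.1,-0.5,0.3,0.02,-0.02,-0.12,4],[0.1,-0.5,0.3,0.02,-0.02,-0.12,4],[0.2,-0.4,0.4,0.02,-0.02,-0.11,4],[0.3,-0.4,0.3,0.03,-0.01,-0.12,4],[0.3,-0.3,0.3,0.02,-0.03,-0.12,4],[0,0,0,0,0,0,4],[0,0,0,0,0,0,4]])

```text
t: 17.9
ee_pos: [0.3894, -0.3038, 0.1702]
tool_rot: [[-0.863, 0.506, 0.003], [0.505, 0.863, -0.004], [-0.005, -0.002, -1.0]]
contact_force: [0.7, 0.2, 0.2]
grip_width: 0.0399
```

```bash
python3 - <<'E'
from h import *
p,R,o=cur();print(np.round(o['q']),p,np.round(R,3).tolist())
w=wcam(capture('wrist'),o);t=capture('top')
for c,k in((t,'t'),(w,'w')):
  for n,z in(('tote_lip',.078),('grip_center',.06),('rim_left',.078),('rim_right',.078),('bail_pivot',.066)):
    print(k,n,[(np.round(onplane(c,d['pixel'],z)[:2],3).tolist(),round(d['p'],2),np.round(d['pixel']).tolist()) for d in landmark_of(c,n)[:2]])
im=w['image'].copy()
for X in [(.389,-.304,.06)]:
  r,c=proj(w,X);cv2.circle(im,(int(c),int(r)),4,(0,0,255),1)
cv2.imwrite('pics/w4.png',im)
E
```

```text
[ -51.   -4.  115.   -0.   68. -111.] [ 0.3894177  -0.30375532  0.17016137] [[-0.863, 0.506, 0.003], [0.505, 0.863, -0.004], [-0.005, -0.002, -1.0]]
t tote_lip [([0.507, -0.101], 0.59, [244.0, 282.0])]
t grip_center [([0.385, -0.311], 0.63, [279.0, 347.0]), ([0.598, 0.084], 0.38, [219.0, 226.0])]
t rim_left []
t rim_right [([0.515, -0.195], 0.94, [240.0, 310.0])]
t bail_pivot [([0.449, -0.199], 0.55, [260.0, 312.0]), ([0.563, 0.053], 0.53, [228.0, 235.0])]
w tote_lip []
w grip_center [([0.388, -0.302], 0.86, [204.0, 280.0])]
w rim_left [([0.418, -0.14], 0.58, [134.0, 509.0])]
w rim_right [([0.511, -0.197], 0.89, [277.0, 476.0])]
w bail_pivot [([0.448, -0.197], 0.68, [206.0, 439.0])]
```

View pics/w4.png

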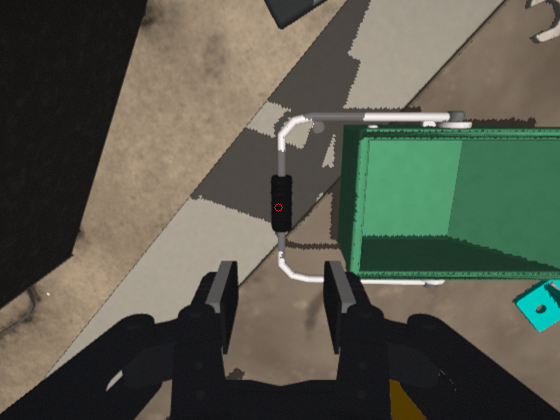

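The black grip is at (204,281), 1–2 mm from where I predicted, and it sits square between the jaws. I descend and close.

>>> move_arm(deltas=[[0.1,0.1,2,0,0,0,4],[0.1,0.1,3,0,0,0,4],[0,0,3,0,0,0,4],[0,0,2.5,0,0,0,4],[0,0,1.5,0,0,0,4],[0,0,0.8,0,0,0,4],[0,0,0,0,0,0,4],[0,0,0,0,0,0,0],[0,0,0,0,0,0,0],[0,0,0,0,0,0,0],[0,0,0,0,0,0,0],[0,0,0,0,0,0,0]])

```text
t: 19.7
ee_pos: [0.3896, -0.3025, 0.0429]
tool_rot: [[-0.864, 0.503, 0.004], [0.503, 0.864, -0.007], [-0.007, -0.004, -1.0]]
contact_force: [-0.1, -1.6, 4.1]
grip_width: 0.014
```

```bash
python3 - <<'E'
from h import *
p,R,o=cur();print(np.round(o['q']),p,o['grip_width'],o['contact_force'])
u=np.array([.5,.866,0]);g=p+R[:,2]*-.019
piv=np.array([.4485,-.1967,.066]); print('grip-piv',g-piv,np.dot(g-piv,u))
pv=g+.122*u*np.cos(.05)+np.array([0,0,.122*np.sin(.05)])
W=[]
for a in np.linspace(85,0,10):
    b=np.radians(a); W.append((pv-.122*np.sin(b)*u+np.array([0,0,.122*np.cos(b)-.019]),RT(150)))
W.append((W[-1][0]+[0,0,.01],RT(150)))
plan(p,R,W,0,vmax=.03)
E
```

```text
[ -51.    8.  118.   -0.   53. -111.] [ 0.38956714 -0.30254091  0.04293765] 0.013979331399568945 [-0.12041046 -1.62895459  4.05283375]
grip-piv [-0.05901288 -0.10571295 -0.00406295] -0.12105385248775687
11
[[0,0,-1.7,0,0.01,0,0],
[0,0.4,-2,0,0,0,0],
[0,0.6,-1.9,0,0,0,0],
[0,1,-1.7,0,0,0,0],
[0,1.2,-1.6,0,0,0,0],
[0,1.5,-1.4,0,0,0,0],
[0.1,1.7,-1.1,0,0,0,0],
[0,1.8,-0.8,0,0,0,0],
[0,1.9,-0.5,0,0,0,0],
[0,2,-0.2,0,0,0,0],
[0,0,-1,0,0,0,0]]
end [ 0.4501 -0.1971  0.1815]
```

>>> move_arm(deltas=[[0,0,-1.7,0,0,0,0],[0,0.4,-2,0,0,0,0],[0,0.6,-1.9,0,0,0,0],[0,1,-1.7,0,0,0,0],[0,1.2,-1.6,0,0,0,0],[0,1.5,-1.4,0,0,0,0],[0,1.7,-1.1,0,0,0,0],[0,1.8,-0.8,0,0,0,0],[0,1.9,-0.5,0,0,0,0],[0,2,-0.2,0,0,0,0],[0,0,0,0,0,0,0]])

```text
t: 20.8
ee_pos: [0.4507, -0.1953, 0.1714]
tool_rot: [[-0.865, 0.501, 0.005], [0.501, 0.865, -0.005], [-0.007, -0.002, -1.0]]
contact_force: [1.8, 0.1, 3.0]
grip_width: 0.014
```

>>> move_arm(deltas=[[0,0,-0.5,0,0,0,0],[0,0,-1,0,0,0,0],[0,0,-1.5,0,0,0,0],[0,0,-2,0,0,0,0],[0,0,-2,0,0,0,0],[0,0,-2,0,0,0,0],[0,0,-1.5,0,0,0,0],[0,0,-1,0,0,0,0],[0,0,0,0,0,0,0],[0,0,0,0,0,0,0]])

```text
t: 21.8
ee_pos: [0.4488, -0.1959, 0.2848]
tool_rot: [[-0.864, 0.503, 0.002], [0.503, 0.864, -0.004], [-0.003, -0.002, -1.0]]
contact_force: [-0.2, -0.1, -6.1]
grip_width: 0.014
```

```bash
cat > go6.py <<'E'
from h import *
p,R,o=cur();print(np.round(o['q']),p,o['grip_width'],o['contact_force'])
S=np.array([.557,.3205]);us=np.array([np.cos(np.radians(43.1)),np.sin(np.radians(43.1))])
A=S-.10*us
plan(p,R,[((*A,.285),RT(133.1))],0,vmax=.025,amax=.08)
t=capture('top');s=capture('scene')
for c,k in((t,'t'),(s,'s')):
  print(k,[(np.round(d['pixel']).tolist(),round(d['p'],2)) for d in landmark_of(c,'prong_saddle')[:2]], [np.round(onplane(c,d['pixel'],.237)[:2],3).tolist() for d in landmark_of(c,'prong_saddle')[:1]])
cv2.imwrite('pics/h1.png',cv2.resize(np.hstack([s['image'][120:320,140:340],t['image'][150:350,190:390]]),(800,400),interpolation=2))
E
python3 go6.py
```

```text
[-37. -11. 109.  -0.  82. -97.] [ 0.44878065 -0.19585023  0.2848115 ] 0.014002435874426327 [-0.16006176 -0.08906412 -6.11218983]
18
[[1.1,2.2,0,0,0,0.02,0],
[1.1,2.3,0,0,0,0.01,0],
[1.2,2.2,0,0,0,0.02,0],
[1.2,2.2,0,0,0,0.01,0],
[1.2,2.2,0,0,0,0.02,0],
[1.2,2.1,-0.1,0,0,0.02,0],
[1.3,2.1,0,0,0,0.01,0],
[1.4,2.2,0,0,0,0.02,0],
[1.3,2.1,0,0,0,0.02,0],
[1.4,2,0,0,0,0.01,0],
[1.5,2.1,0,0,0,0.02,0],
[1.4,2,0,0,0,0.01,0],
[1.5,2,0,0,0,0.02,0],
[1.6,2,0,0,0,0.02,0],
[1.5,1.9,0,0,0,0.01,0],
[1.6,1.9,-0.1,0,0,0.02,0],
[1.6,1.9,0,0,0,0.01,0],
[1.7,1.9,0,0,0,0.02,0]]
end [0.4838 0.2523 0.2852]
t [] []
s [([141.0, 176.0], 0.8)] [[0.55, 0.305]]
```

>>> move_arm(deltas=[[0.3,0.6,0,0,0,0,0],[0.8,1.6,0,0,0,0.01,0],[1.1,2.3,0,0,0,0.02,0],[1.2,2.2,0,0,0,0.02,0],[1.2,2.2,0,0,0,0.02,0],[1.2,2.2,0,0,0,0.01,0],[1.2,2.1,0,0,0,0.02,0],[1.3,2.1,0,0,0,0.02,0],[1.4,2.2,0,0,0,0.02,0],[1.3,2.1,0,0,0,0.02,0],[1.4,2,0,0,0,0.01,0],[1.5,2.1,0,0,0,0.02,0],[1.4,2,0,0,0,0.01,0],[1.5,2,0,0,0,0.02,0],[1.6,2,0,0,0,0.02,0],[1.5,1.9,0,0,0,0.01,0],[1.6,1.9,0,0,0,0.02,0],[1.4,1.7,0,0,0,0.01,0],[1.1,1.3,0,0,0,0.01,0],[0.8,1,0,0,0,0.01,0]])

```text
t: 24.1
ee_pos: [0.488, 0.2549, 0.2835]
tool_rot: [[-0.677, 0.736, 0.002], [0.736, 0.677, -0.004], [-0.005, -0.001, -1.0]]
contact_force: [0.4, 0.5, -3.9]
grip_width: 0.0143
```

>>> move_arm(deltas=[[0.4,0.5,0,0,0,0.01,0],[0,0,0,0,0,0,0],[0,0,0,0,0,0,0],[0,0,0,0,0,0,0],[0,0,0,0,0,0,0],[0,0,0,0,0,0,0]])

```text
t: 24.7
ee_pos: [0.4895, 0.2593, 0.2837]
tool_rot: [[-0.669, 0.743, 0.003], [0.743, 0.669, -0.005], [-0.005, -0.001, -1.0]]
contact_force: [-0.0, 0.7, -5.0]
grip_width: 0.014
```

```bash
cat > go7.py <<'E'
from h import *
p,R,o=cur();print(np.round(o['q']),p,np.round(R,3).tolist(),o['grip_width'],o['contact_force'])
S=np.array([.557,.3205])
plan(p,R,[((*(S+.006*np.array([.73,.683])),.285),RT(133.1))],0,vmax=.02,amax=.08)
w=wcam(capture('wrist'),o);s=capture('scene')
print([(np.round(d['pixel']).tolist(),round(d['p'],2)) for d in landmark_of(w,'prong_saddle')[:2]],'pred',proj(w,(*S,.237)))
im=w['image'].copy();th=np.radians(43.1);M=np.array([[np.cos(th),-np.sin(th)],[np.sin(th),np.cos(th)]])
for x,y,z in[(-33,38,265),(-33,-38,265),(0,38,237),(0,-38,237),(60,38,245),(60,-38,245)]:
    r,c=proj(w,(*(S+M@np.array([x,y])*.001),z*.001));cv2.circle(im,(int(c),int(r)),5,(255,0,255),1)
cv2.imwrite('pics/h2.png',np.hstack([cv2.resize(im,(480,360)),cv2.resize(s['image'][90:240,110:243],(320,360),interpolation=2)]))
E
python3 go7.py
```

```text
[ 16.  -1. 100.  -0.  81. -26.] [0.48945353 0.25928825 0.28373097] [[-0.669, 0.743, 0.003], [0.743, 0.669, -0.005], [-0.005, -0.001, -1.0]] 0.013992641101968463 [-0.04936676  0.69271411 -5.01494421]
5
[[0,1.9,0,0,0,0,0],
[0,2,-0.1,0,0,-0.01,0],
[0,1.9,0,0,0,0,0],
[0,2,0,0,0,-0.01,0],
[0,1.9,0,0,0.01,0,0]]
end [0.561  0.3248 0.2846]
[([233.0, 430.0], 0.94)] pred (np.float64(238.56270622044667), np.float64(430.1094205370968))
```

View pics/h2.png

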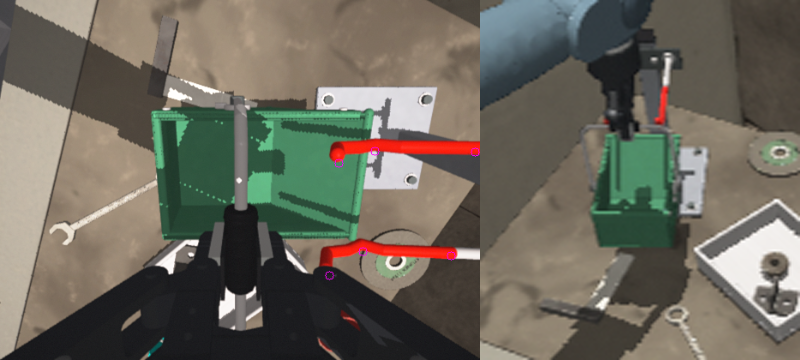

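The bail is held square to the prongs and the predicted prong points match the picture: tips at (152,338) and (258,327), saddle within about 3 mm. The tote hangs level. I move in over the tips.

>>> move_arm(deltas=[[0,0.4,0,0,0,0,0],[0,0.8,0,0,0,0,0],[0,1.2,0,0,0,-0.01,0],[0,1.2,0,0,0,0,0],[0,1.2,0,0,0,0,0],[0,1.2,0,0,0,-0.01,0],[0,1.2,0,0,0,0,0],[0,1,0,0,0,0,0],[0,0.8,0,0,0,0,0],[0,0.5,0,0,0,0,0],[0,0.3,0,0,0,0,0],[0,0,0,0,0,0,0],[0,0,0,0,0,0,0],[0,0,0,0,0,0,0]])

```text
t: 26.25
ee_pos: [0.5613, 0.3259, 0.2837]
tool_rot: [[-0.684, 0.729, 0.003], [0.729, 0.684, -0.005], [-0.005, -0.001, -1.0]]
contact_force: [0.2, -0.1, -4.9]
grip_width: 0.0143
```

```bash
python3 - <<'E'
from h import *
p,R,o=cur();S=np.array([.557,.3205]);th=np.radians(43.1);M=np.array([[np.cos(th),-np.sin(th)],[np.sin(th),np.cos(th)]])
print(p,o['contact_force'],'in stand',M.T@(p[:2]-S))
w=wcam(capture('wrist'),o)
print([(np.round(d['pixel']).tolist(),round(d['p'],2)) for d in landmark_of(w,'prong_saddle')[:2]],'pred',proj(w,(*S,.237)),[(np.round(d['pixel']).tolist(),round(d['p'],2)) for d in landmark_of(w,'grip_center')[:2]],'pred',proj(w,p+[0,0,.019]))
cv2.imwrite('pics/h3.png',w['image'])
E
```

```text
[0.561297   0.32591266 0.28369987] [ 0.23034495 -0.07837749 -4.91098399] in stand [0.00683583 0.00101609]
[([234.0, 60.0], 0.47)] pred (np.float64(240.63503998004543), np.float64(268.00304530433976)) [([292.0, 282.0], 0.97), ([277.0, 320.0], 0.67)] pred (np.float64(299.5843424914342), np.float64(278.63294867197754))
```

View pics/h3.png

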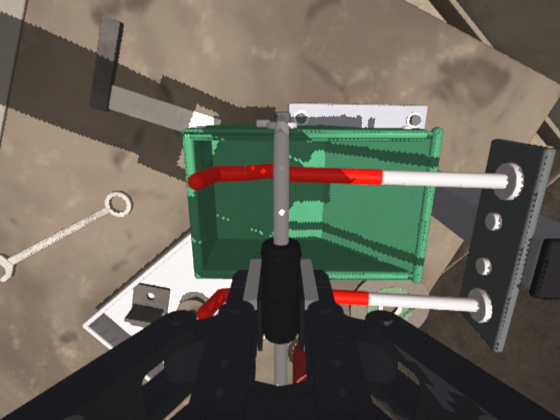

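The bar crosses both prongs at column 281, behind the tips at about column 200. I lower it until the prongs take the load.

>>> move_arm(deltas=[[0,0,0.5,0,0,0,0],[0,0,1,0,0,0,0],[0,0,1,0,0,0,0],[0,0,1,0,0,0,0],[0,0,1,0,0,0,0],[0,0,0.5,0,0,0,0],[0,0,0.3,0,0,0,0],[0,0,0,0,0,0,0]])

```text
t: 27.2
ee_pos: [0.5616, 0.3258, 0.2302]
tool_rot: [[-0.684, 0.729, 0.002], [0.729, 0.684, -0.005], [-0.005, -0.002, -1.0]]
contact_force: [-0.2, 0.2, -5.1]
grip_width: 0.0136
```

>>> move_arm(deltas=[[0,0,0.2,0,0,0,0],[0,0,0.2,0,0,0,0],[0,0,0.2,0,0,0,0],[0,0,0,0,0,0,0]])

```text
t: 27.6
ee_pos: [0.5623, 0.3261, 0.2282]
tool_rot: [[-0.684, 0.729, 0.006], [0.729, 0.684, -0.004], [-0.007, 0.002, -1.0]]
contact_force: [-5.6, -2.0, 8.4]
grip_width: 0.0141
```

>>> move_arm(deltas=[[0,-0.3,0,0,0,0,0],[0,-0.3,0,0,0,0,0],[0,0,0.2,0,0,0,0],[0,0,0,0,0,0,0]])

```text
t: 28.0
ee_pos: [0.5571, 0.3215, 0.2237]
tool_rot: [[-0.684, 0.729, 0.003], [0.729, 0.684, -0.005], [-0.005, -0.002, -1.0]]
contact_force: [-4.6, -2.8, 4.9]
grip_width: 0.014
```

>>> move_arm(deltas=[[0,0,0.1,0,0,0,0],[0,0,0,0,0,0,2],[0,0,0,0,0,0,2.5],[0,0,0,0,0,0,3],[0,0,0,0,0,0,4],[0,0,0,0,0,0,4],[0,0,0,0,0,0,4]])

```text
t: 28.7
ee_pos: [0.5573, 0.3217, 0.2215]
tool_rot: [[-0.684, 0.729, 0.003], [0.729, 0.684, -0.005], [-0.005, -0.001, -1.0]]
contact_force: [-0.4, 0.5, 0.1]
grip_width: 0.0399
```

```bash
python3 - <<'E'
from h import *
p,R,o=cur();print(p,o['contact_force'],o['grip_width'])
w=wcam(capture('wrist'),o);s=capture('scene')
cv2.imwrite('pics/h4.png',np.hstack([cv2.resize(w['image'],(480,360)),cv2.resize(s['image'][90:240,110:243],(320,360),interpolation=2)]))
E
```

```text
[0.55731053 0.3217345  0.22149204] [-0.43819376  0.51105793  0.0650403 ] 0.03988020330945767
```

The viewing limit is reached, so the rest is checked by numbers. The fingers are free (about 0 N), so I retreat straight up.

>>> move_arm(deltas=[[0,0,-0.5,0,0,0,4],[0,0,-1,0,0,0,4],[0,0,-1.5,0,0,0,4],[0,0,-2,0,0,0,4],[0,0,-2.5,0,0,0,4],[0,0,-2.5,0,0,0,4],[0,0,-2.5,0,0,0,4],[0,0,-2,0,0,0,4],[0,0,0,0,0,0,4],[0,0,0,0,0,0,4],[0,0,0,0,0,0,4],[0,0,0,0,0,0,4]])

```text
t: 30.0
ee_pos: [0.5564, 0.3222, 0.3649]
tool_rot: [[-0.684, 0.729, 0.0], [0.729, 0.684, -0.005], [-0.004, -0.004, -1.0]]
contact_force: [-0.8, 0.3, 0.4]
grip_width: 0.0397
```

```bash
cat > chk.py <<'E'
from h import *
S=np.array([.557,.3205]);th=np.radians(43.1);M=np.array([[np.cos(th),-np.sin(th)],[np.sin(th),np.cos(th)]])
for k in range(2):
  p,R,o=cur();w=wcam(capture('wrist'),o);s=capture('scene');t=capture('top')
  print('tcp',np.round(p,4),np.round(o['contact_force'],2))
  P={}
  for c,kk in((w,'w'),(s,'s'),(t,'t')):
   for n,z in(('grip_center',.24),('prong_saddle',.237),('tote_lip',.13),('bail_pivot',.118),('rim_left',.13),('rim_right',.13),('tee_bracket',.01),('flange_nut',.015)):
    r=landmark_of(c,n)
    if r and r[0]['p']>.3:
        X=onplane(c,r[0]['pixel'],z)[:2]; P[kk,n]=(c,r[0]['pixel']); print(kk,n,round(r[0]['p'],2),np.round(r[0]['pixel']).tolist(),'stand',np.round(M.T@(X-S),3),'world',np.round(X,3))
  for n in('grip_center','tote_lip','bail_pivot','rim_left','rim_right'):
    for b in('s','t'):
      if('w',n) in P and (b,n) in P: print('tri',b,n,np.round(tri(*P['w',n],*P[b,n]),3))
E
python3 chk.py
```

```text
tcp [0.5564 0.3222 0.3649] [-0.78  0.28  0.37]
w grip_center 0.64 [206.0, 280.0] stand [ 0.    -0.001] world [0.558 0.32 ]
w prong_saddle 0.49 [275.0, 207.0] stand [-0.064 -0.067] world [0.556 0.227]
w tote_lip 0.73 [176.0, 377.0] stand [0.11  0.001] world [0.637 0.397]
w rim_right 0.63 [218.0, 304.0] stand [ 0.029 -0.05 ] world [0.612 0.304]
w tee_bracket 0.55 [279.0, 173.0] stand [-0.177 -0.199] world [0.563 0.055]
w flange_nut 0.59 [284.0, 210.0] stand [-0.116 -0.204] world [0.611 0.092]
s grip_center 0.56 [139.0, 175.0] stand [-0.008 -0.001] world [0.552 0.314]
s prong_saddle 0.84 [140.0, 175.0] stand [-0.01  -0.002] world [0.551 0.313]
s tote_lip 0.75 [140.0, 180.0] stand [0.109 0.004] world [0.634 0.397]
s bail_pivot 0.95 [160.0, 179.0] stand [0.007 0.001] world [0.561 0.326]
s rim_left 0.88 [154.0, 168.0] stand [0.03  0.043] world [0.549 0.372]
s rim_right 0.85 [155.0, 192.0] stand [ 0.025 -0.051] world [0.61 0.3 ]
s tee_bracket 0.69 [217.0, 232.0] stand [-0.192 -0.203] world [0.555 0.041]
s flange_nut 0.43 [202.0, 233.0] stand [-0.12  -0.205] world [0.609 0.089]
t grip_center
[... 2132 characters left out ...]
stand [-0.    -0.001] world [0.558 0.319]
t rim_left 0.94 [232.0, 124.0] stand [0.051 0.061] world [0.553 0.4  ]
t rim_right 0.8 [210.0, 157.0] stand [ 0.032 -0.061] world [0.622 0.298]
t tee_bracket 0.72 [211.0, 284.0] stand [-0.244 -0.365] world [ 0.628 -0.113]
t flange_nut 0.45 [216.0, 222.0] stand [-0.104 -0.197] world [0.616 0.106]
tri s grip_center [0.554 0.322 0.242]
tri t grip_center [0.556 0.322 0.242]
tri s tote_lip [0.651 0.397 0.11 ]
tri t tote_lip [0.638 0.399 0.138]
tri s bail_pivot [0.56  0.329 0.122]
tri t bail_pivot [0.561 0.326 0.097]
tri s rim_left [0.547 0.385 0.14 ]
tri t rim_left [0.546 0.385 0.167]
tri s rim_right [0.608 0.308 0.14 ]
tri t rim_right [0.623 0.301 0.118]
```

All the measurements agree: the grip is on the saddle within about 2 mm at z ≈ 0.24, the tote hangs level (lip z ≈ 0.13), and both parts are in the tray. I'll let the swing settle, then hand in.

>>> move_arm(deltas=[[0,0,-1,0,0,0,4],[0,0,-1,0,0,0,4],[0,0,0,0,0,0,4],[0,0,0,0,0,0,4],[0,0,0,0,0,0,4],[0,0,0,0,0,0,4],[0,0,0,0,0,0,4],[0,0,0,0,0,0,4],[0,0,0,0,0,0,4],[0,0,0,0,0,0,4],[0,0,0,0,0,0,4],[0,0,0,0,0,0,4],[0,0,0,0,0,0,4],[0,0,0,0,0,0,4],[0,0,0,0,0,0,4],[0,0,0,0,0,0,4],[0,0,0,0,0,0,4],[0,0,0,0,0,0,4],[0,0,0,0,0,0,4],[0,0,0,0,0,0,4]])

```text
t: 34.7
ee_pos: [0.5568, 0.3225, 0.3866]
tool_rot: [[-0.684, 0.729, 0.003], [0.729, 0.684, -0.005], [-0.005, -0.001, -1.0]]
contact_force: [0.3, 0.8, -1.3]
grip_width: 0.0397
```

```bash
python3 - <<'E'
from h import *
a=capture('wrist')['image'].astype(int)
for _ in range(4): b=capture('wrist')['image'].astype(int)
print('image change',np.abs(a-b).mean(),(np.abs(a-b).max(2)>40).sum())
print(close_job())
E
```

```text
image change 1.121235827664399 13
the job is handed in; nothing more can be done
None
```

The job is done and handed in at about 35 s. I pinched the tote by its right rim and tipped it to about 83° over the tray. I then stood it upright on the bench, let go, and hung it by its bail across both prongs.

**Last checks:**
- **Tipping:** at 76° the parts had not yet come out. They slid out by 83°: the load dropped to 4.2 N and the tote looked empty in the wrist picture.
- **Parts:** the picture after placing showed both in the tray. Later network readings put the nut in the tray every time. For the tee, some locked onto the turquoise look-alike or the tote.
- **Hanging tote:** the grip sits within about 2 mm of the saddle middle at z ≈ 0.24 m, and the tote is about level. The wrist view hardly changed over the last 0.2 s, and the hand was clear above it. Some single readings disagreed: one grip height came out at 0.257 m, and the lip height ranged from 0.11 to 0.14 m.
- **Not checked:** I did not view a picture after letting go of the bail, because the 12-picture limit was reached. I also took no final measurement of the bystanders. No move went near them, and they looked unmoved in the pictures I did view.

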